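# Unhang a clamshell of nozzles over the peg's upturned tip and stand it in the kitting tray

## Task

Take the front clamshell of brass nozzles (yellow card) off its peg on the spares stand: ease it along the wire by feel and lift it over the upturned tip without straining the hang hole (keep its push on the wire under 8 N), leaving every other pack hanging where it is. Then set it down, without dropping it, standing upright in the empty pocket of the blue kitting tray and let go, leaving the parts in the other pockets alone.

Things in the scene. Friction and masses are not known exactly. Their poses are not given: they have to be found in the camera images.
- nozzles_mid (a point): THE PACK TO TAKE: stiff clear clamshell, yellow card, brass nozzles, about 60 g, foremost on one of the three pegs (which one differs). 26 mm deep (x, along the peg, + towards the panel), 50 wide (y), 88 high (z); this point is its middle, 44 mm above its underside. The lower 60 mm is a 26 x 50 mm box, its sides pinched from above 50 mm apart; above is a 4 mm thick, 50 mm wide flange with the hang hole
- nozzles_hole (a point): middle of the pack's hang hole, in the flange 27.5 mm above the pack's middle: 14 mm wide, 13 mm high, through the 4 mm flange, with 10 mm of flange over it. While it hangs, the hole's upper edge rests on the wire, so the hole's middle is 4 mm below the wire's axis. Same axes as the pack
- stand_face (a point): heavy fixed spares stand: upright white perforated panel 330 mm wide, blue top edge 205 mm above the bench, blue rail behind it, dark base 12 mm high. Point on the panel's face, mid-width, 170 mm up, at the height of the pegs' axes. x points out of the panel's back, y along it, z up: the pegs point along -x, at y = -100, 0, +100 mm. A second nozzle pack hangs 42 mm behind the one to take
- peg_mid (a point): root of the middle peg at the panel's face (axes as stand_face; the other pegs are alike). A level steel wire 5 mm thick, then a straight upturned tip 24 mm long rising at 42 degrees (16 mm up over 18 mm). The wires are pushed in to different depths: each one's bend lies 106 to 140 mm out from the panel, not known closer. A wire flexes up and down, about 3 N per mm at the tip; rigid otherwise
- pocket (a point): middle of the floor, 3 mm above the bench, of the empty pocket of the blue kitting tray: the end pocket on the tray's -x side. Tray fixed, 138 mm long (x), 72 wide (y), 25 high; three pockets in a row along x, each 42 (x) by 66 mm (y) inside, 3 mm walls; the others hold a hot end and a pulley. Axes as the tray. The pack fits standing with its width along y, either way round
- hotend (a point): loose hot end in the tray's middle pocket, 40 mm tall, 24 mm wide (point at its foot)
- pulley (a point): loose steel pulley in the tray's far pocket, 22 mm tall, 22 mm wide (point at its foot)
- fans_mid (a point): a clear clamshell pack 26 deep, 50 wide and 88 mm high like the nozzle pack, blue card, black fan, hanging alone on its peg (this point is its middle); stays hanging
- bearings_mid (a point): a clear clamshell pack 26 deep, 50 wide and 88 mm high like the nozzle pack, red card, steel bearings, hanging alone on its peg (this point is its middle); stays hanging
- nozzles_rear_mid (a point): a clear clamshell pack 26 deep, 50 wide and 88 mm high like the nozzle pack, yellow card, brass nozzles, hanging 42 mm behind the one to take (this point is its middle); stays hanging

How it is judged:
By the outcome, as a careful person would: the job done as asked, in the order asked, and still so for the second after the job is handed in, with the robot touching nothing.
It also fails if it takes over 58 s, if anything falls off the work surface, if the arm or the gripper's body presses on something with over 40 N, if the wrist force passes 120 N, or if a joint passes its speed limit or range.

## Robot

A 6-joint arm with a two-finger parallel gripper is mounted at the origin on the work surface. World frame = base frame: x ahead of the robot, y to its left, z up, the work surface at z = 0. Lengths are in mm, angles in rad, forces in N, time in s.
With the tool pointing down it reaches from about 325 to 900 mm from the base axis. Payload 6.1 kg.
Tool frame: the origin (TCP) lies between the finger pads; the fingertips stand tips_ahead ahead of it and the grasp point (between the pads) is the TCP (tips_ahead is the distance from the TCP to the fingertips, in mm); z points along the fingers, y is the direction in which the jaws open and shut (so a half turn about z gives the same grasp; the last joint's range is limited). The gripper opens to 87 mm and grips with 3 to 60 N. Pads are 19 mm wide; open, the fingers measure 117 mm over their backs; the gripper's body (75 mm by 190 mm) begins 51 mm behind the grasp point.
Start: joints at [1.119, 0.22, 1.526, -0, 1.395, -0.126], TCP at [200.04, 592.115, 241.538] pointing down, gripper open.
Joint ranges: [-2.98, 2.98], [-0.91, 2.08], [0.09, 2.57], [-1.24, 4.39], [0.2, 2.65], [-2.68, 2.68]. Speed limits (rad/s): [2.57, 2.57, 3.01, 3.14, 3.14, 3.14].

## Interface

Orientations are given as a unit quaternion [w, x, y, z].
In Python, from station import * gives the robot as it stands. The module is installed in compiled form; this text tells all that it offers.
- The arm moves only by the tool drive_tool, never from a script. Its argument "steps" is a list of rows, each a list of 2 entries, a list of its own where there are three numbers: the shift along the tool's x, y, z in cm, then the turn about the tool's z in rad. In form: [[[x, y, z], spin], ...]. A call has 1 to 8 rows; each row shifts and turns the commanded pose from where the row before left it, along the tool's axes as they then stand; what a row does not reach is not made up. A row lasts 1/8 s, in which the tool goes at most 62.5 mm and 10.7 degrees, less where a joint would pass 70% of its speed; a pose out of reach is approached as far as the arm can. A call with a gripper value outside its range is refused whole. "jaw" is the opening in per cent of the stroke, from 0 (shut) to 100 (fully open), set as the call begins (left out, the last holds). The fingers move at their own pace and stop on an object; "squeeze" is the grip in N (left out, the last holds). Time passes only in rows, so rows that do not move let the fingers close. It gives the time, the measured TCP pose, the force and the opening at its end, in the units of the state.
- sense(): the state, without advancing time (a new reading comes with each control period).
- capture(name): name is "side" or "top"; returns the picture (384x512x3 uint8, red, green, blue); there is no depth.
- camera_model(name): a dict with "camera_matrix" (3x3 intrinsics, pixels), "D" ([k1, k2, p1, p2, k3] as OpenCV has them; the pictures are not rectified), "rvec" (rotation vector, rad) and "tvec" (3), from world to camera coordinates, as OpenCV has them. Camera axes: x right, y down, z forward; pixel columns grow to the right and rows downward; lengths in mm; the calibration is good to about 2 mm. A picture is of the moment at which its call begins. camera_model takes no time and is no camera call.
- job_done(): hands the job in, once; it reports no verdict.
The state is a dict: "time_s": time; "joints": joint angles; "qd": joint speeds; "effort": joint torques, N m; "ee_pos": TCP position; "ee_rot": TCP orientation; "contact_force": force on the tool from outside, world axes, zero at the start; "ft_torque": the same for the moment, N m; "width": finger opening in mm.
Only numpy, scipy, OpenCV 4.12 (cv2) and the standard library are available. Lean on these libraries where they do the work, as an engineer would, in place of code of your own. Each camera call takes 0.05 s, during which the arm holds its last target.

## Working session

There is one attempt and no reset: what is moved stays moved. The work goes in short steps, Python scripts to look and compute and a tool call to move; the robot and the scene stay as the last step left them, time stands still between calls to the robot, and variables do not carry over. Pictures are saved under pics/ and viewed, and the job is handed in when it is done.

Besides the shell and the picture viewer there is one more tool, called after ">>>" in YAML: its name, and indented under it one key for each argument. drive_tool: Moves the arm, as the interface text tells. Its arguments: {"type":"object","properties":{"steps":{"type":"array","items":{"type":"array"}},"jaw":{"type":"number"},"squeeze":{"type":"number"}},"required":["steps"]}

```bash
mkdir -p pics
python3 - <<'E'
from station import *
import cv2
s=sense();print(s)
for n in("side","top"):
    im=capture(n);cv2.imwrite(f"pics/{n}0.png",im[:,:,::-1]);m=camera_model(n);print(n,m)
    import numpy as np
    R=cv2.Rodrigues(np.array(m["rvec"],float))[0];print(-R.T@np.array(m["tvec"],float).ravel(),R)
E
```

```text
{'time_s': 0.0, 'joints': array([ 1.11889192e+00,  2.21268760e-01,  1.52763438e+00, -3.64006886e-05,
        1.39472808e+00, -1.26078633e-01]), 'qd': array([9.68127418e-05, 1.55039476e-03, 7.64167631e-04, 9.51867009e-04,
       7.50122609e-04, 6.78298876e-04]), 'effort': array([ 8.73234967e-05, -4.94611466e+01, -3.87373745e+01,  6.97910786e-02,
        5.73499978e-02, -1.68345709e-04]), 'ee_pos': array([199.79094103, 591.56363668, 240.39852076]), 'ee_rot': array([-2.73309062e-04,  1.62189961e-01,  9.86759027e-01, -9.82123364e-04]), 'contact_force': array([ 0.06688576, -0.26983499,  0.43119008]), 'ft_torque': array([-0.02884249, -0.02399304,  0.02632831]), 'width': 86.98955474723134}
side {'camera_matrix': array([[416.5802379 ,   0.        , 252.18078547],
       [  0.        , 416.5802379 , 193.12366058],
       [  0.        ,   0.        ,   1.        ]]), 'D': array([-0.0958137,  0.       ,  0.       ,  0.       ,  0.       ]), 'rvec': array([ 2.13817947, -0.39915595,  0.22098659]), 'tvec': array([-528.88921066,  235.06292506,  681.62856006])}
[ 331.47258316 -593.68119737  580.74472214] [[ 0.93130741 -0.36416948  0.0068632 ]
 [-0.1991156  -0.52480473 -0.82760677]
 [ 0.30499097  0.76938975 -0.56126636]]
top {'camera_matrix': array([[372.83144286,   0.        , 254.8798571 ],
       [  0.        , 372.83144286, 187.10166596],
       [  0.        ,   0.        ,   1.        ]]), 'D': array([-0.03367924,  0.        ,  0.        ,  0.        ,  0.        ]), 'rvec': array([ 2.17442846, -2.13761423,  0.13518371]), 'tvec': array([3.88952220e-01, 5.61920709e+02, 9.12259492e+02])}
[442.88292572   8.37310659 975.58035043] [[ 1.70458269e-02 -9.99854611e-01  4.44485491e-04]
 [-9.91944915e-01 -1.69667837e-02 -1.25528541e-01]
 [ 1.25517832e-01  1.69883267e-03 -9.92089909e-01]]
```

View pics/side0.png

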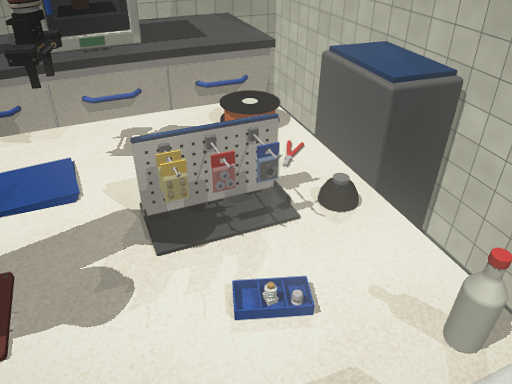

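View pics/top0.png

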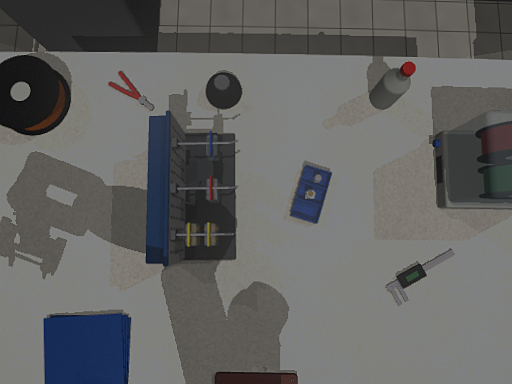

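The side view shows the stand at about (215,175) and the tray at (272,297). In the top view the yellow packs are at (190,235) and (210,235), the front one being at 210, and the tray is at (311,193). I'll zoom in next.

Run:
```python
import cv2
a=cv2.imread("pics/top0.png");b=cv2.imread("pics/side0.png")
cv2.imwrite("pics/t1.png",cv2.resize(a[105:275,140:260],None,fx=4.5/1.3,fy=4.5/1.3,interpolation=cv2.INTER_CUBIC))
cv2.imwrite("pics/t2.png",cv2.resize(a[155:230,280:340],None,fx=8,fy=8,interpolation=cv2.INTER_CUBIC))
cv2.imwrite("pics/s1.png",cv2.resize(b[110:250,125:305],None,fx=4,fy=4,interpolation=cv2.INTER_CUBIC))
cv2.imwrite("pics/s2.png",cv2.resize(b[270:325,225:322],None,fx=8,fy=8,interpolation=cv2.INTER_CUBIC))
```

```text
(no output)
```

View pics/t1.png

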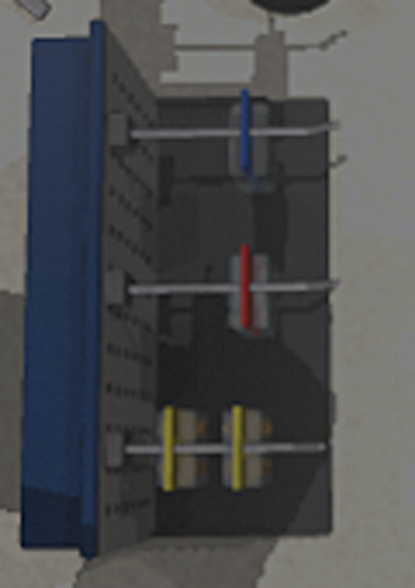

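View pics/s1.png

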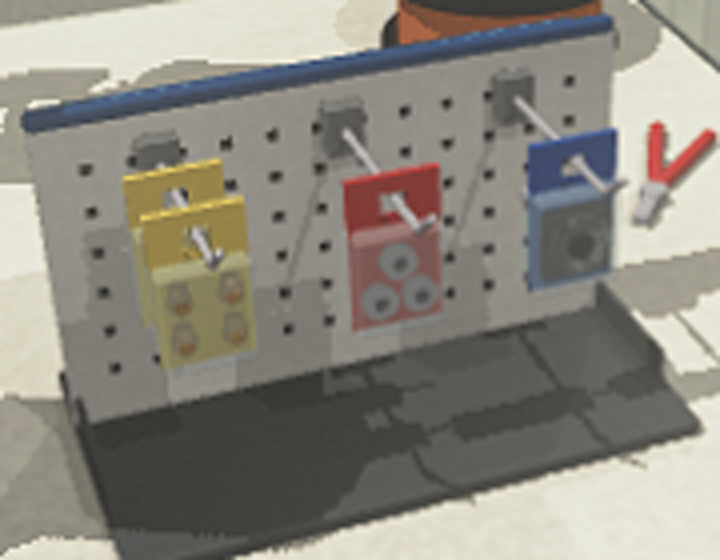

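View pics/t2.png

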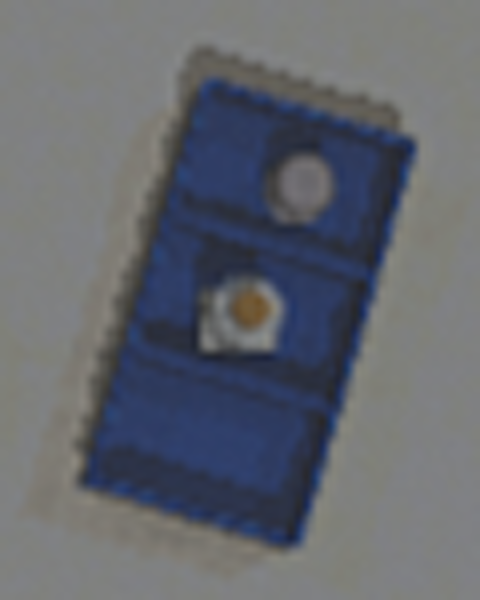

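View pics/s2.png

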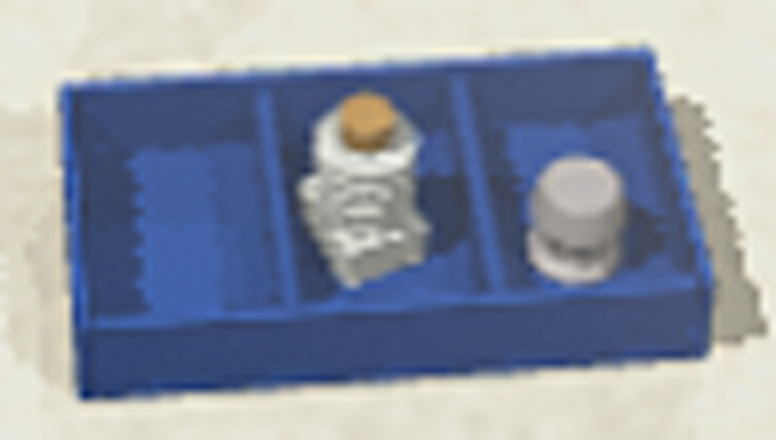

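```bash
cat > h.py <<'E'
import cv2,numpy as np
from station import camera_model
M={n:camera_model(n) for n in("side","top")}
def ray(n,px):
    m=M[n];R=cv2.Rodrigues(np.array(m["rvec"],float))[0];t=np.array(m["tvec"],float).ravel()
    u=cv2.undistortPoints(np.array(px,float).reshape(-1,1,2),m["camera_matrix"],m["D"]).reshape(-1,2)
    d=np.c_[u,np.ones(len(u))]@R
    return -R.T@t,d
def onz(n,px,z):
    c,d=ray(n,px);return c+d*((z-c[2])/d[:,2])[:,None]
def proj(n,P):
    m=M[n];return cv2.projectPoints(np.array(P,float).reshape(-1,1,3),m["rvec"],m["tvec"],m["camera_matrix"],m["D"])[0].reshape(-1,2)
def tri(ps,pt):
    c1,d1=ray("side",ps);c2,d2=ray("top",pt);out=[]
    for a,b in zip(d1,d2):
        s=np.linalg.lstsq(np.c_[a,-b],c2-c1,rcond=None)[0];p=c1+s[0]*a;q=c2+s[1]*b;out.append(np.r_[(p+q)/2,np.linalg.norm(p-q)])
    return np.array(out)
E
python3 - <<'E'
from h import *
np.set_printoptions(suppress=True,precision=1)
a=cv2.imread("pics/top0.png");b=cv2.imread("pics/side0.png")
for n,im,roi in(("top",a,(160,200,240,260)),("side",b,(125,110,305,250))):
    hsv=cv2.cvtColor(im,cv2.COLOR_BGR2HSV)
    m=cv2.inRange(hsv,(20,120,60),(35,255,255));mm=np.zeros_like(m);x0,y0,x1,y1=roi;mm[y0:y1,x0:x1]=m[y0:y1,x0:x1]
    k,l,st,c=cv2.connectedComponentsWithStats(mm)
    for i in range(1,k):
        if st[i,4]>8:
            print(n,st[i],c[i]); 
            if n=="top":print(onz("top",[c[i]],182.5))
# pegs: brightest row per column
g=cv2.cvtColor(a,cv2.COLOR_BGR2GRAY).astype(float)
for r0 in(143,188,234):
    pts=[];v=[]
    for x in range(176,242):
        w=g[r0-5:r0+6,x];ww=np.clip(w-np.median(w)-10,0,None)
        if ww.sum()>0:pts.append((x,(ww*np.arange(r0-5,r0+6)).sum()/ww.sum()));v.append(int(w.max()))
    print(r0,[(p[0],round(p[1],1),q) for p,q in zip(pts,v)])
# tray blue mask
hsv=cv2.cvtColor(a,cv2.COLOR_BGR2HSV);m=cv2.inRange(hsv,(105,100,40),(125,255,255));mm=np.zeros_like(m);mm[155:230,280:340]=m[155:230,280:340]
cs,_=cv2.findContours(mm,cv2.RETR_EXTERNAL,cv2.CHAIN_APPROX_NONE);cc=max(cs,key=cv2.contourArea);r=cv2.minAreaRect(cc);bx=cv2.boxPoints(r);print(bx);w=onz("top",bx,25);print(w);print(np.linalg.norm(w-np.roll(w,1,0),axis=1),w.mean(0))
E
```

```text
top [187 222   5  25  54] [188.5 234.5]
[[439.8 148.2 182.5]]
top [207 222   4  25  61] [208.3 233.6]
[[442.6 106.5 182.5]]
side [156 150  31  27 483] [170.6 162.5]
143 [(177, np.float64(143.0), 60), (178, np.float64(142.7), 94), (179, np.float64(143.3), 105), (180, np.float64(143.3), 101), (181, np.float64(143.4), 100), (182, np.float64(143.2), 100), (183, np.float64(143.3), 101), (184, np.float64(143.3), 101), (185, np.float64(143.2), 104), (186, np.float64(143.2), 108), (187, np.float64(143.1), 109), (188, np.float64(143.1), 107), (189, np.float64(143.1), 108), (190, np.float64(143.1), 107), (191, np.float64(143.1), 106), (192, np.float64(143.1), 107), (193, np.float64(143.1), 110), (194, np.float64(143.1), 110), (195, np.float64(143.0), 107), (196, np.float64(142.9), 104), (197, np.float64(142.8), 108), (198, np.float64(142.8), 112), (199, np.float64(142.8), 112), (200, np.float64(142.7), 110), (201, np.float64(142.7), 110), (202, np.float64(142.8), 112), (203, np.float64(142.8), 113), (204, np.float64(142.7), 112), (205, np.float64(142.7), 111), (206, np.float64(142.9), 108), (2
[... 3755 characters left out ...]
), 99), (219, np.float64(233.8), 102), (220, np.float64(233.8), 106), (221, np.float64(233.8), 106), (222, np.float64(233.8), 107), (223, np.float64(233.7), 107), (224, np.float64(233.8), 97), (225, np.float64(233.8), 87), (226, np.float64(233.9), 86), (227, np.float64(233.8), 86), (228, np.float64(233.8), 86), (229, np.float64(233.8), 84), (230, np.float64(233.8), 85), (231, np.float64(233.8), 84), (232, np.float64(233.6), 101), (233, np.float64(233.6), 88), (235, np.float64(232.1), 87)]
[[290.  215.1]
 [305.2 164.4]
 [331.9 172.5]
 [316.7 223.1]]
[[ 492.8  -80.6   25. ]
 [ 624.6 -119.3   25. ]
 [ 604.7 -188.5   25. ]
 [ 473.6 -148.6   25. ]]
[ 70.7 137.3  71.9 137. ] [ 548.9 -134.3   25. ]
```

Run:
```python
from h import *
np.set_printoptions(suppress=True,precision=2)
a=cv2.imread("pics/top0.png");g=cv2.cvtColor(a,cv2.COLOR_BGR2GRAY).astype(float)
ang=[]
for r0,bend in((143,228),(188,228),(234,224)):
    pts=[]
    for x in range(179,bend-1):
        if 204<x<216 or 186<x<192 and r0==234:continue
        w=g[r0-4:r0+5,x];ww=np.clip(w-np.median(w)-10,0,None);pts.append((x,(ww*np.arange(r0-4,r0+5)).sum()/ww.sum()))
    w=onz("top",pts,171.5);p=np.polyfit(w[:,1],w[:,0],1)
    print(r0,"slope dx/dy",p[0],"x at y=100",np.polyval(p,100),"x at 60",np.polyval(p,60),"bend",onz("top",[(bend+.5,pts[-1][1])],171.5),"tip end",onz("top",[(234.,pts[-1][1])],187))
# flange ends of front yellow
for r in(222,246):print(onz("top",[(208.4,r)],182.5))
# panel top front edge: blue/white boundary
for r in range(125,262,10):
    print(r,[int(v) for v in g[r,158:174]],end=' ')
```

```text
143 slope dx/dy -0.034163245865899125 x at y=100 642.0556015995304 x at 60 643.4221314341663 bend [[642.76  69.7  171.5 ]] tip end [[639.1  56.6 187. ]]
188 slope dx/dy -0.03172239061671084 x at y=100 541.9686188360861 x at 60 543.2375144607546 bend [[542.97  67.08 171.5 ]] tip end [[541.24  54.22 187.  ]]
234 slope dx/dy -0.034397406801191924 x at y=100 441.8707277645235 x at 60 443.2466240365712 bend [[442.74  73.08 171.5 ]] tip end [[443.1   51.88 187.  ]]
[[466.95 107.01 182.5 ]]
[[416.61 105.42 182.5 ]]
125 [56, 55, 56, 53, 51, 53, 50, 49, 53, 55, 54, 46, 49, 65, 62, 62] 135 [54, 54, 54, 53, 49, 52, 49, 47, 52, 53, 51, 43, 51, 63, 63, 62] 145 [53, 52, 53, 50, 50, 50, 49, 50, 53, 54, 51, 45, 50, 63, 72, 71] 155 [53, 52, 50, 48, 49, 48, 48, 49, 50, 50, 47, 41, 53, 63, 62, 60] 165 [50, 51, 48, 46, 47, 46, 44, 48, 49, 48, 40, 44, 57, 61, 60, 61] 175 [50, 50, 48, 44, 47, 44, 42, 46, 47, 47, 37, 48, 62, 59, 60, 60] 185 [49, 47, 44, 45, 46, 44, 45, 47, 48, 47, 36, 45, 68, 72, 67, 67] 195 [48, 47, 46, 44, 46, 41, 42, 48, 47, 45, 36, 49, 61, 51, 44, 43] 205 [47, 48, 48, 42, 44, 41, 42, 46, 48, 43, 40, 50, 56, 38, 43, 51] 215 [46, 44, 44, 42, 42, 41, 42, 48, 46, 41, 37, 52, 59, 52, 54, 59] 225 [48, 44, 44, 43, 42, 42, 46, 48, 46, 38, 42, 57, 60, 60, 59, 60] 235 [46, 40, 43, 45, 40, 38, 47, 47, 47, 36, 46, 55, 55, 69, 69, 72] 245 [46, 44, 43, 43, 42, 38, 48, 49, 48, 36, 43, 62, 61, 58, 60, 61] 255 [35, 31, 31, 31, 32, 40, 50, 49, 49, 36, 45, 63, 62, 60, 60, 60]
```

Run:
```python
import cv2
b=cv2.imread("pics/side0.png");a=cv2.imread("pics/top0.png")
cv2.imwrite("pics/s3.png",cv2.resize(b[140:210,150:200],None,fx=8,fy=8,interpolation=cv2.INTER_CUBIC))
cv2.imwrite("pics/t3.png",cv2.resize(cv2.convertScaleAbs(a[215:255,170:245],alpha=1.8),None,fx=10,fy=10,interpolation=cv2.INTER_CUBIC))
```

```text
(no output)
```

View pics/s3.png

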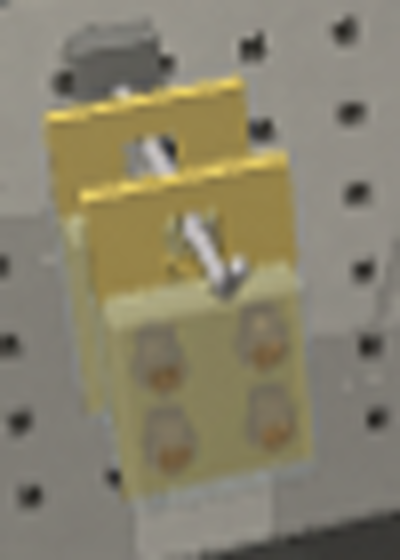

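View pics/t3.png

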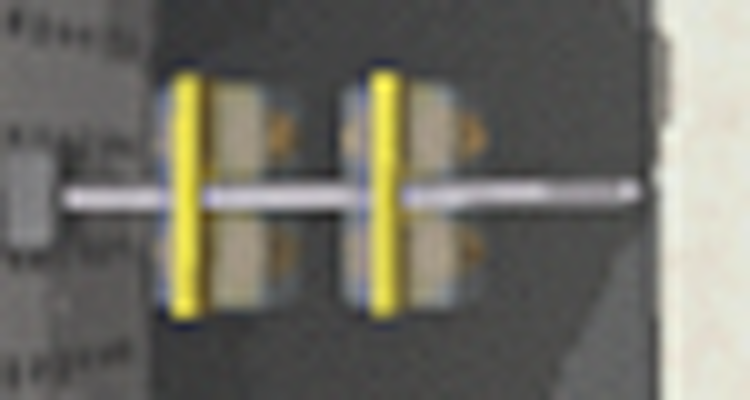

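The top view (t3) puts the front flange at about (208.4,234), the bend (where the shading steps) at column 224.5 and the tip end at 234. The side view (s3) confirms the front yellow pack sits on the leftmost peg. In world coordinates the flange is near (442,106), the bend near y=72, and the peg's outward direction is (0.034,-1). I'll raise and turn the tool first.

>>> drive_tool:
  steps:
    - [[0, 0, -0.9], 0.173]
    - [[0, 0, -0.9], 0.173]
    - [[0, 0, -0.9], 0.173]
    - [[0, 0, -0.9], 0.173]
    - [[0, 0, -0.9], 0.173]
    - [[0, 0, -0.9], 0.173]
    - [[0, 0, -0.9], 0.173]
  jaw: 85

```text
time_s: 0.98
ee_pos: [199.9, 591.8, 304.1]
ee_rot: [0.0, 0.697, 0.717, -0.001]
contact_force: [1.2, 0.9, 1.2]
width: 73.9
```

```bash
cat >> h.py <<'E'
from scipy.spatial.transform import Rotation as Ro
def st():
    from station import sense
    s=sense();q=s["ee_rot"];R=Ro.from_quat([q[1],q[2],q[3],q[0]]).as_matrix()
    return s,R
def need(target,yawy):
    "shift in tool axes cm, spin to bring tool y to angle yawy(deg)"
    s,R=st();d=R.T@(np.array(target)-s["ee_pos"])/10
    a=np.degrees(np.arctan2(R[1,1],R[0,1]));dd=(a-yawy+90)%180-90
    print("t",round(s["time_s"],2),"pos",np.round(s["ee_pos"],1),"yAng",round(a,2),"shift cm",np.round(d,2),"spin",round(np.radians(dd),3),"F",np.round(s["contact_force"],2),"w",round(s["width"],1),"tilt",np.round(R[2],4))
E
python3 -c "
from h import *
need([441.8,105.5,300],1.95)"
```

```text
t 0.97 pos [199.9 591.8 304.1] yAng 1.62 shift cm [-49.3   22.8    0.46] spin -0.006 F [1.21 0.9  1.24] w 73.9 tilt [-1.1e-03 -6.0e-04 -1.0e+00]
```

>>> drive_tool:
  steps:
    - [[-3.0, 1.4, 0], 0]
    - [[-4.1, 1.9, 0], 0]
    - [[-4.1, 1.9, 0], 0]
    - [[-4.1, 1.9, 0], 0]
    - [[-4.1, 1.9, 0], 0]
    - [[-4.1, 1.9, 0], 0]
    - [[-4.1, 1.9, 0], 0]
    - [[-4.1, 1.9, 0], 0]

```text
time_s: 1.98
ee_pos: [358.0, 278.9, 304.2]
ee_rot: [-0.0, 0.695, 0.719, -0.0]
contact_force: [-0.5, 1.0, 0.3]
width: 73.9
```

>>> drive_tool:
  steps:
    - [[-4.1, 1.9, 0], 0]
    - [[-4.1, 1.9, 0], 0]
    - [[-4.1, 1.9, 0], 0]
    - [[-3.3, 1.6, 0], 0]
    - [[-2.0, 0.9, 0], 0]
    - [[0, 0, 0], -0.006]
    - [[0, 0, 0], 0]
    - [[0, 0, 0], 0]

```text
time_s: 2.98
ee_pos: [445.3, 108.0, 304.5]
ee_rot: [-0.0, 0.692, 0.722, 0.0]
contact_force: [-0.1, 0.3, -0.3]
width: 73.8
```

```bash
python3 -c "
from h import *
from station import *
need([441.8,105.5,200],1.95)
for n in('side','top'): cv2.imwrite(f'pics/{n}1.png',cv2.resize(capture(n)[(100 if n=='side' else 100):300,100:340][:,:,::-1],None,fx=3,fy=3,interpolation=cv2.INTER_CUBIC))
"
```

```text
t 2.98 pos [445.3 108.  304.5] yAng 2.36 shift cm [-0.24 -0.35 10.45] spin 0.007 F [-0.15  0.35 -0.25] w 73.8 tilt [ 2.e-04 -2.e-04 -1.e+00]
```

View pics/side1.png

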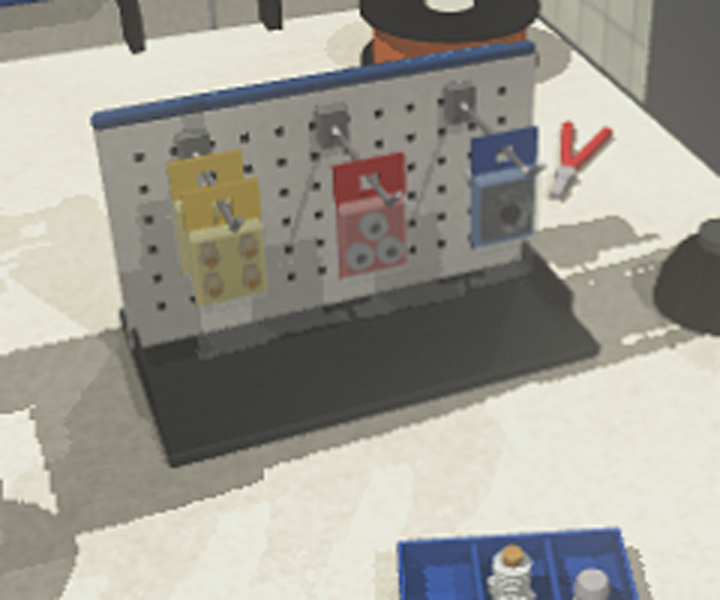

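View pics/top1.png

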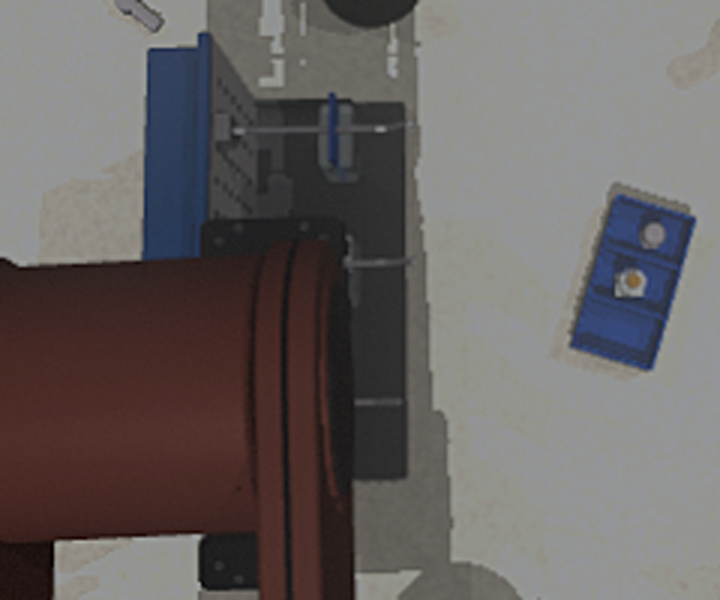

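The side view shows the open fingers above the stand at about (130,45) and (270,25). All packs still hang in place. I'll check the panel's position and how far the fingertips stand ahead of the TCP, then descend.

Run:
```python
from h import *
np.set_printoptions(suppress=True,precision=1)
print("panel top front edge",onz("top",[(168.5,235),(169.5,175),(170,135)],205))
s,R=st()
# finger pad inner line: tips at opening 73.8 -> project candidates for tips in side1
for ta in(0,10,20,30):
    P=[s["ee_pos"]+R@np.array([0,sg*44,ta]) for sg in(1,-1)]
    print(ta,(proj("side",P)-[100,100])*3)
```

```text
panel top front edge [[438.2 185.5 205. ]
 [562.9 189.  205. ]
 [648.9 192.  205. ]]
0 [[271.5  -7.3]
 [125.3  15.6]]
10 [[272.6   8.4]
 [127.5  31.7]]
20 [[273.8  23.8]
 [129.8  47.5]]
30 [[274.9  39.1]
 [132.   63.2]]
```

>>> drive_tool:
  steps:
    - [[-0.25, -0.35, 1.0], 0.007]
    - [[0, 0, 1.3], 0]
    - [[0, 0, 1.3], 0]
    - [[0, 0, 1.3], 0]
    - [[0, 0, 1.3], 0]
    - [[0, 0, 1.3], 0]
    - [[0, 0, 0.5], 0]
    - [[0, 0, 0], 0]

```text
time_s: 4.08
ee_pos: [442.1, 104.5, 224.2]
ee_rot: [-0.0, 0.695, 0.719, -0.0]
contact_force: [-1.0, 0.2, 0.7]
width: 73.8
```

```bash
python3 -c "
from h import *
from station import *
need([441.8,105.5,146],1.95)
n='side'; cv2.imwrite(f'pics/{n}2.png',cv2.resize(capture(n)[0:300,60:360][:,:,::-1],None,fx=2,fy=2,interpolation=cv2.INTER_CUBIC))
"
```

```text
t 4.08 pos [442.1 104.5 224.2] yAng 1.89 shift cm [ 0.1  -0.02  7.82] spin -0.001 F [-0.98  0.22  0.69] w 73.8 tilt [-0.e+00 -6.e-04 -1.e+00]
```

View pics/side2.png

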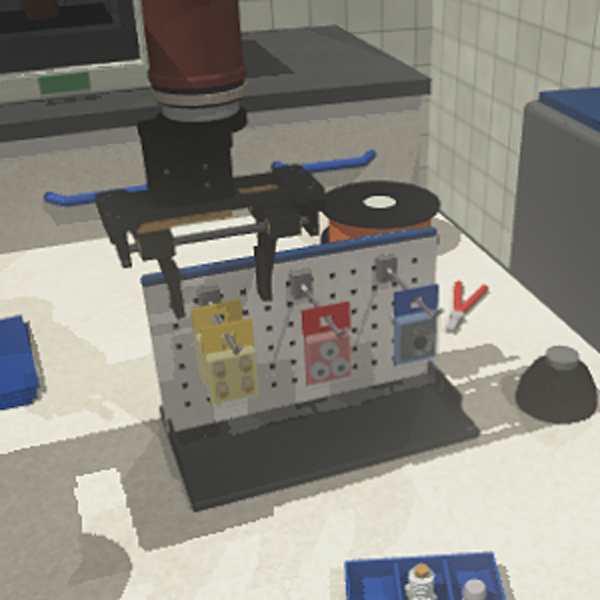

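The side view shows the fingers straddling the front yellow pack from above, with the tips about 20 mm ahead of the TCP. The body is clear of the panel. I'll descend to TCP z≈146.

>>> drive_tool:
  steps:
    - [[0.05, 0, 1.2], 0]
    - [[0.05, 0, 1.2], 0]
    - [[0, 0, 1.2], 0]
    - [[0, 0, 1.2], 0]
    - [[0, 0, 1.2], 0]
    - [[0, 0, 1.0], 0]
    - [[0, 0, 0.6], 0]
    - [[0, 0, 0], 0]

```text
time_s: 5.12
ee_pos: [442.0, 105.5, 148.1]
ee_rot: [-0.0, 0.695, 0.719, -0.0]
contact_force: [0.6, -0.0, -0.0]
width: 74.2
```

```bash
python3 -c "
from h import *
from station import *
need([441.8,105.5,146],1.95)
for n in('side','top'): cv2.imwrite(f'pics/{n}3.png',cv2.resize(capture(n)[90:260,110:310][:,:,::-1],None,fx=3.5,fy=3.5,interpolation=cv2.INTER_CUBIC))
"
```

```text
t 5.12 pos [442.  105.5 148.1] yAng 1.89 shift cm [-0.   -0.02  0.21] spin -0.001 F [ 0.64 -0.   -0.04] w 74.2 tilt [-0.e+00 -9.e-04 -1.e+00]
```

View pics/side3.png

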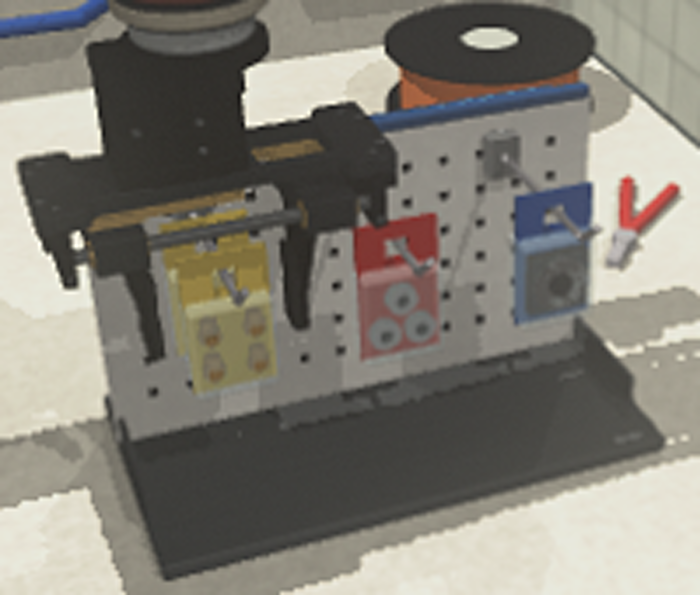

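Run:
```python
from h import *
b=cv2.imread("pics/side3.png")
# project expected geometry: pad inner planes at +-37.1, pack box/flange edges at y=105.5, centre x 441.8
s,R=st()
c=np.array([441.8,105.5,0]);ex=np.array([.9994,.0335,0]);ey=np.array([-.0335,.9994,0])
def P(a,bb,z):return c+a*ex+bb*ey+np.array([0,0,z])
big=cv2.resize(b[150:420,100:350],None,fx=3,fy=2.2)
def dr(p,col):
    q=(proj("side",[p])[0]-[110,90])*3.5;q=((q-[100,150])*[3,2.2]).astype(int);cv2.circle(big,tuple(int(v) for v in q),4,col,-1)
for a in(-25,25):
    for z in(154.5,182.5):dr(P(a,-2,z),(0,0,255))
    for z in(94.5,154.5):dr(P(a,-13,z),(255,0,255))
for a in(-37.1,37.1):
    for bb in(-9.5,9.5):
        for ta in(0,20):dr(s["ee_pos"]+a*ex+bb*ey-np.array([0,0,ta]),(0,255,0))
cv2.imwrite("pics/z3.png",big)
```

```text
(no output)
```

View pics/z3.png

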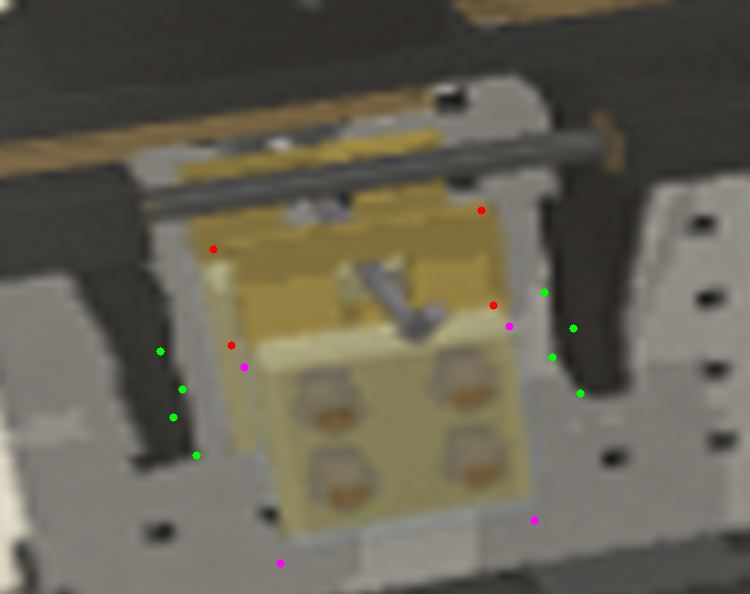

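Run:
```python
from h import *
np.set_printoptions(suppress=True,precision=1)
b=cv2.imread("pics/side0.png");a=cv2.imread("pics/top0.png")
c=np.array([441.8,106,0]);ex=np.array([.9994,.0335,0]);ey=np.array([-.0335,.9994,0])
def P(u,v,z):return c+u*ex+v*ey+np.array([0,0,z])
S=[cv2.resize(im[y0:y0+h,x0:x0+w],None,fx=8,fy=8,interpolation=cv2.INTER_CUBIC) for im,x0,y0,w,h in((b,150,140,50,70),(cv2.convertScaleAbs(a,alpha=1.8),195,215,45,40))]
def dr(p,col):
    for n,im,o in(("side",S[0],(150,140)),("top",S[1],(195,215))):
        q=(proj(n,[p])[0]+.5-np.array(o))*8;cv2.circle(im,(int(q[0]),int(q[1])),3,col,-1)
for u in(-25,25):
    for v in(-2,2):
        dr(P(u,v,182.5),(0,0,255))
    for v in(-13,13):
        for z in(94.5,154.5):dr(P(u,v,z),(255,0,255))
for v in range(-60,30,5):dr(P(0,v,170),(0,255,0))
cv2.imwrite("pics/z4.png",S[0]);cv2.imwrite("pics/z5.png",S[1])
print(tri([(160,164.4),(186.25,159.4)],[(208.2,246.3),(208.2,221.7)]))
```

```text
[[417.7 105.5 182.5   3.5]
 [469.3 107.2 181.9   3.5]]
```

View pics/z4.png

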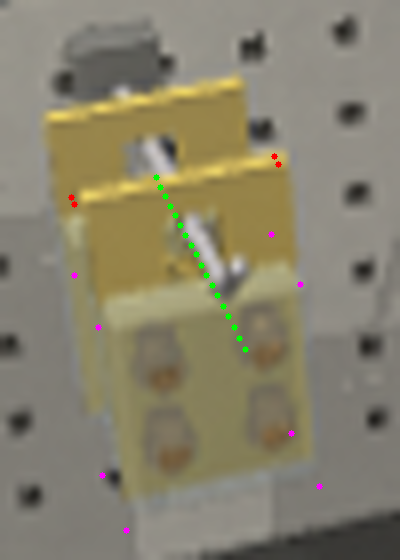

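View pics/z5.png

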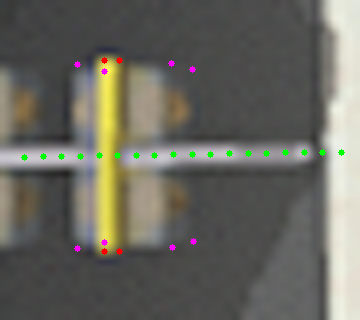

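The overlays show the finger predictions match the side view. The pack itself sits about 2–3 mm further +x than the top-view figure. I'll use the side view to cross-check the bend.

Run:
```python
from h import *
np.set_printoptions(suppress=True,precision=1)
print("bend side z170",onz("side",[(177.25,175.75)],170),"tip z186",onz("side",[(179,172.4)],186))
print("tri bend",tri([(177.25,175.75)],[(224.5,233.8)]),"tri tip",tri([(179,172.4)],[(234,233.6)]))
```

```text
bend side z170 [[444.5  73.2 170. ]] tip z186 [[445.7  57.5 186. ]]
tri bend [[443.6  73.  170.2   1.8]] tri tip [[444.1  51.6 189.6   1.2]]
```

>>> drive_tool:
  steps:
    - [[0, 0.13, 0.1], 0]
    - [[0, 0.12, 0.1], 0]
    - [[0, 0, 0], 0]
    - [[0, 0, 0], 0]

```text
time_s: 5.72
ee_pos: [444.7, 105.6, 146.6]
ee_rot: [0.0, 0.695, 0.719, 0.0]
contact_force: [0.7, 0.0, -0.8]
width: 74.3
```

```bash
python3 -c "
from h import *
need([444.3,105.5,146],1.95)"
```

```text
t 5.72 pos [444.7 105.6 146.6] yAng 1.89 shift cm [-0.01 -0.04  0.06] spin -0.001 F [ 0.71  0.   -0.82] w 74.3 tilt [-0.  0. -1.]
```

>>> drive_tool:
  steps:
    - [[0, 0, 0], 0]
    - [[0, 0, 0], 0]
    - [[0, 0, 0], 0]
    - [[0, 0, 0], 0]
    - [[0, 0, 0], 0]
    - [[0, 0, 0], 0]
  jaw: 40
  squeeze: 14

```text
time_s: 6.48
ee_pos: [444.7, 105.6, 146.5]
ee_rot: [-0.0, 0.695, 0.719, -0.0]
contact_force: [-0.3, 0.0, -0.6]
width: 50.4
```

```bash
python3 -c "
from h import *
from station import *
need([444.3,105.5,146],1.95)
for n in('side','top'): cv2.imwrite(f'pics/{n}4.png',cv2.resize(capture(n)[120:240,135:235][:,:,::-1],None,fx=5,fy=5,interpolation=cv2.INTER_CUBIC))
need([444.3,105.5,146],1.95)
"
```

```text
t 6.47 pos [444.7 105.6 146.5] yAng 1.89 shift cm [-0.01 -0.04  0.05] spin -0.001 F [-0.33  0.04 -0.61] w 50.4 tilt [-0. -0. -1.]
t 6.58 pos [444.7 105.6 146.5] yAng 1.89 shift cm [-0.01 -0.04  0.05] spin -0.001 F [-0.17  0.46 -0.75] w 50.1 tilt [-0. -0. -1.]
```

View pics/side4.png

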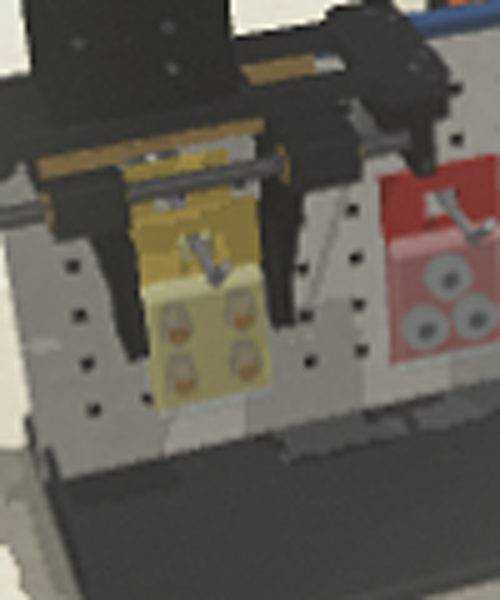

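The pack is gripped at 50.1 mm wide and the side view shows the fingers tight on the box. I'll lift 4 mm so the hole is centred on the wire.

>>> drive_tool:
  steps:
    - [[0, 0, -0.1], 0]
    - [[0, 0, -0.1], 0]
    - [[0, 0, -0.1], 0]
    - [[0, 0, -0.1], 0]
    - [[0, 0, 0], 0]
    - [[0, 0, 0], 0]

```text
time_s: 7.32
ee_pos: [444.7, 105.6, 150.5]
ee_rot: [-0.0, 0.695, 0.719, -0.0]
contact_force: [0.2, 0.9, -0.7]
width: 49.7
```

>>> drive_tool:
  steps:
    - [[-0.2, 0, 0], 0]
    - [[-0.3, 0, 0], 0]
    - [[-0.3, 0, 0], 0]
    - [[-0.2, 0, 0], 0]
    - [[0, 0, 0], 0]

```text
time_s: 7.95
ee_pos: [445.1, 95.4, 150.6]
ee_rot: [0.0, 0.695, 0.719, 0.0]
contact_force: [0.7, 0.9, -0.1]
width: 50.5
```

```bash
python3 -c "
from h import *
from station import *
need([444.3,105.5,146],1.95)
for n in('side','top'): cv2.imwrite(f'pics/{n}5.png',cv2.resize(capture(n)[120:240,135:235][:,:,::-1],None,fx=5,fy=5,interpolation=cv2.INTER_CUBIC))
need([444.3,105.5,146],1.95)
"
```

```text
t 7.95 pos [445.1  95.4 150.6] yAng 1.87 shift cm [ 1.01 -0.05  0.46] spin -0.001 F [ 0.72  0.86 -0.09] w 50.5 tilt [-0.e+00  1.e-04 -1.e+00]
t 8.05 pos [445.1  95.6 150.5] yAng 1.88 shift cm [ 0.99 -0.05  0.45] spin -0.001 F [-0.27 -0.37 -0.83] w 50.4 tilt [ 1.e-04  0.e+00 -1.e+00]
```

View pics/side5.png

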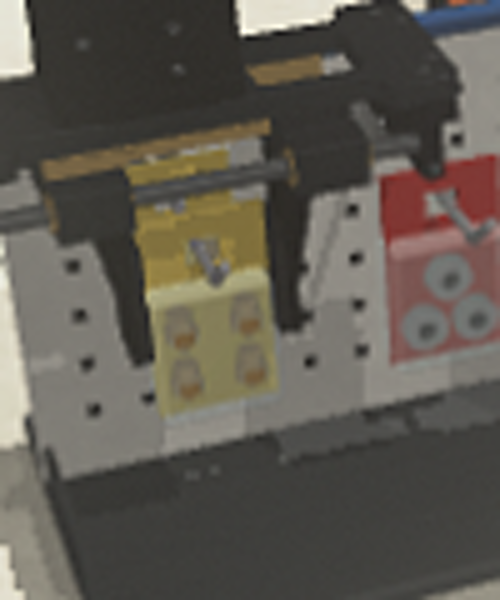

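View pics/top5.png

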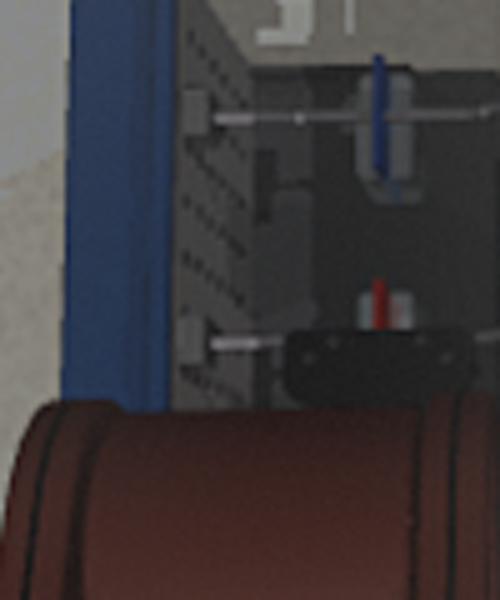

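The side view shows the wire running through the hole with clearance, and the rear pack hasn't moved. I'll keep easing outward.

>>> drive_tool:
  steps:
    - [[-0.25, 0, 0], 0]
    - [[-0.25, 0, 0], 0]
    - [[-0.25, 0, 0], 0]
    - [[-0.25, 0, 0], 0]
    - [[-0.2, 0, 0], 0]
    - [[-0.2, 0, 0], 0]
    - [[-0.1, 0, 0], 0]
    - [[0, 0, 0], 0]

```text
time_s: 9.05
ee_pos: [445.6, 80.6, 150.6]
ee_rot: [-0.0, 0.695, 0.719, 0.0]
contact_force: [0.2, 0.4, -0.0]
width: 49.9
```

>>> drive_tool:
  steps:
    - [[-0.1, 0, 0], 0]
    - [[-0.1, 0, 0], 0]
    - [[0, 0, 0], 0]

```text
time_s: 9.43
ee_pos: [445.7, 78.6, 150.6]
ee_rot: [0.0, 0.695, 0.719, 0.0]
contact_force: [0.1, 0.8, -0.2]
width: 49.7
```

>>> drive_tool:
  steps:
    - [[-0.1, 0, 0], 0]
    - [[0, 0, 0], 0]

```text
time_s: 9.68
ee_pos: [445.7, 77.6, 150.5]
ee_rot: [-0.0, 0.695, 0.719, -0.0]
contact_force: [0.5, -0.2, -0.6]
width: 49.7
```

>>> drive_tool:
  steps:
    - [[-0.1, 0, 0], 0]
    - [[-0.1, 0, 0], 0]
    - [[0, 0, 0], 0]

```text
time_s: 10.05
ee_pos: [445.7, 75.6, 150.5]
ee_rot: [-0.0, 0.695, 0.719, -0.0]
contact_force: [-0.0, -0.3, -1.1]
width: 50.2
```

>>> drive_tool:
  steps:
    - [[-0.1, 0, 0], 0]
    - [[0, 0, 0], 0]

```text
time_s: 10.3
ee_pos: [445.8, 74.6, 150.5]
ee_rot: [-0.0, 0.695, 0.719, -0.0]
contact_force: [0.3, 0.5, -0.5]
width: 49.8
```

>>> drive_tool:
  steps:
    - [[-0.1, 0, 0], 0]
    - [[0, 0, 0], 0]

```text
time_s: 10.55
ee_pos: [445.8, 73.6, 150.5]
ee_rot: [0.0, 0.695, 0.719, -0.0]
contact_force: [0.2, 0.4, -1.2]
width: 50.0
```

```bash
python3 -c "
from h import *
from station import *
need([444.3,73,150],1.95)
for n in('side',): cv2.imwrite(f'pics/{n}6.png',cv2.resize(capture(n)[140:220,150:210][:,:,::-1],None,fx=8,fy=7,interpolation=cv2.INTER_CUBIC))
need([444.3,73,150],1.95)
"
```

```text
t 10.55 pos [445.8  73.6 150.5] yAng 1.89 shift cm [-0.05 -0.15  0.05] spin -0.001 F [ 0.15  0.44 -1.19] w 50.0 tilt [-0. -0. -1.]
t 10.6 pos [445.8  73.6 150.5] yAng 1.89 shift cm [-0.06 -0.15  0.05] spin -0.001 F [ 0.23 -0.5  -0.23] w 50.0 tilt [-0. -0. -1.]
```

View pics/side6.png

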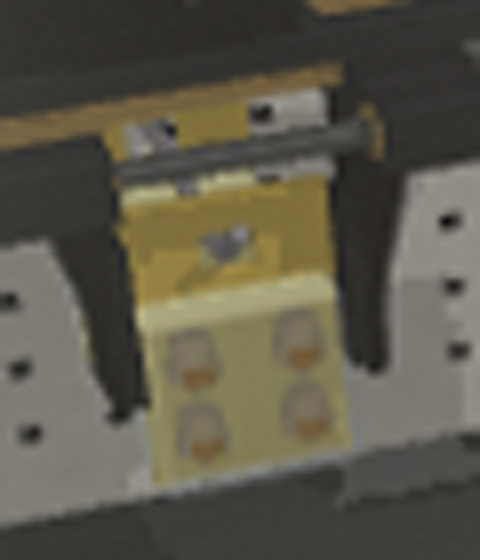

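The hook tip now shows just outside the hole at about (230,240). I'll go on in 1 mm steps, feeling for the rise.

>>> drive_tool:
  steps:
    - [[-0.1, 0, 0], 0]
    - [[0, 0, 0], 0]

```text
time_s: 10.85
ee_pos: [445.8, 72.6, 150.5]
ee_rot: [-0.0, 0.695, 0.719, -0.0]
contact_force: [0.1, -0.2, -0.8]
width: 49.5
```

>>> drive_tool:
  steps:
    - [[-0.1, 0, 0], 0]
    - [[0, 0, 0], 0]

```text
time_s: 11.1
ee_pos: [445.9, 71.6, 150.6]
ee_rot: [0.0, 0.695, 0.719, -0.0]
contact_force: [0.7, -0.1, -0.6]
width: 49.9
```

>>> drive_tool:
  steps:
    - [[-0.05, 0, 0], 0]
    - [[0, 0, 0], 0]

```text
time_s: 11.35
ee_pos: [445.9, 71.1, 150.5]
ee_rot: [0.0, 0.695, 0.719, -0.0]
contact_force: [0.4, -0.6, 0.3]
width: 49.6
```

>>> drive_tool:
  steps:
    - [[-0.05, 0, 0], 0]
    - [[0, 0, 0], 0]

```text
time_s: 11.6
ee_pos: [445.9, 70.6, 150.5]
ee_rot: [-0.0, 0.695, 0.719, -0.0]
contact_force: [-0.2, -0.2, -0.4]
width: 50.2
```

>>> drive_tool:
  steps:
    - [[-0.05, 0, 0], 0]
    - [[0, 0, 0], 0]

```text
time_s: 11.85
ee_pos: [445.9, 70.1, 150.6]
ee_rot: [0.0, 0.695, 0.719, 0.0]
contact_force: [0.3, 0.2, -0.3]
width: 49.9
```

>>> drive_tool:
  steps:
    - [[-0.05, 0, 0], 0]
    - [[0, 0, 0], 0]

```text
time_s: 12.1
ee_pos: [445.9, 69.6, 150.6]
ee_rot: [0.0, 0.695, 0.719, 0.0]
contact_force: [0.7, 0.7, -1.1]
width: 50.0
```

>>> drive_tool:
  steps:
    - [[-0.08, 0, 0], 0]
    - [[0, 0, 0], 0]

```text
time_s: 12.35
ee_pos: [446.0, 68.8, 150.6]
ee_rot: [-0.0, 0.695, 0.719, 0.0]
contact_force: [0.2, -0.0, -0.9]
width: 50.1
```

>>> drive_tool:
  steps:
    - [[-0.08, 0, 0], 0]
    - [[0, 0, 0], 0]

```text
time_s: 12.6
ee_pos: [446.0, 68.1, 150.6]
ee_rot: [-0.0, 0.695, 0.719, 0.0]
contact_force: [0.1, 0.8, 1.0]
width: 50.1
```

>>> drive_tool:
  steps:
    - [[-0.08, 0, 0], 0]
    - [[0, 0, 0], 0]

```text
time_s: 12.85
ee_pos: [446.1, 67.4, 150.7]
ee_rot: [0.0, 0.695, 0.719, 0.0]
contact_force: [-0.8, 1.8, 0.4]
width: 50.1
```

```bash
python3 -c "
from h import *
from station import *
need([444.3,73,150],1.95)
for n in('side',): cv2.imwrite(f'pics/{n}7.png',cv2.resize(capture(n)[140:220,150:210][:,:,::-1],None,fx=8,fy=7,interpolation=cv2.INTER_CUBIC))
need([444.3,73,150],1.95)
"
```

```text
t 12.85 pos [446.1  67.4 150.7] yAng 1.89 shift cm [ 0.57 -0.16  0.07] spin -0.001 F [-0.78  1.82  0.43] w 50.1 tilt [ 2.e-04  3.e-04 -1.e+00]
t 12.9 pos [446.1  67.3 150.7] yAng 1.89 shift cm [ 0.57 -0.16  0.07] spin -0.001 F [-0.26  1.4   0.51] w 49.8 tilt [ 2.e-04  3.e-04 -1.e+00]
```

View pics/side7.png

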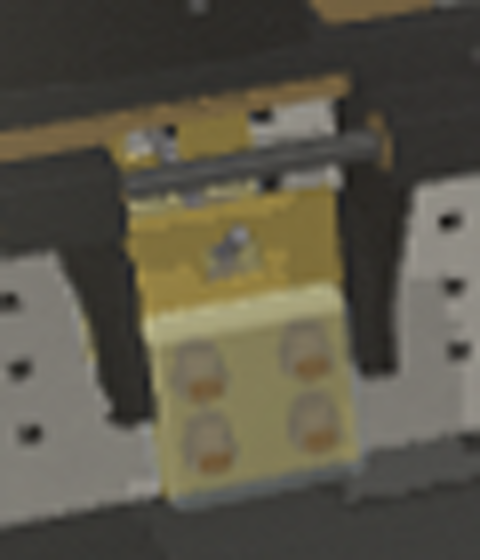

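Contact felt: Fy about +1.6 N and Fz up about 1 N from TCP y≈68.3, which puts the bend near TCP y≈69.8. I'll raise to the middle of the slanted clearance, then follow the 18:16 slope.

>>> drive_tool:
  steps:
    - [[0, 0, -0.1], 0]
    - [[0, 0, -0.1], 0]
    - [[0, 0, 0], 0]

```text
time_s: 13.28
ee_pos: [446.0, 67.0, 152.6]
ee_rot: [0.0, 0.695, 0.719, -0.0]
contact_force: [0.2, -0.2, -0.2]
width: 50.1
```

>>> drive_tool:
  steps:
    - [[-0.09, 0, -0.08], 0]
    - [[-0.09, 0, -0.08], 0]
    - [[0, 0, 0], 0]

```text
time_s: 13.65
ee_pos: [446.1, 65.3, 154.2]
ee_rot: [0.0, 0.695, 0.719, 0.0]
contact_force: [-0.2, -0.1, -0.4]
width: 49.7
```

>>> drive_tool:
  steps:
    - [[-0.09, 0, -0.08], 0]
    - [[-0.09, 0, -0.08], 0]
    - [[0, 0, 0], 0]

```text
time_s: 14.02
ee_pos: [446.2, 63.6, 155.8]
ee_rot: [0.0, 0.695, 0.719, 0.0]
contact_force: [0.0, 0.1, -1.1]
width: 49.8
```

>>> drive_tool:
  steps:
    - [[-0.09, 0, -0.08], 0]
    - [[-0.09, 0, -0.09], 0]
    - [[-0.09, 0, -0.08], 0]
    - [[0, 0, 0], 0]

```text
time_s: 14.52
ee_pos: [446.3, 60.9, 158.3]
ee_rot: [0.0, 0.695, 0.719, 0.0]
contact_force: [-0.1, -0.2, -0.9]
width: 49.9
```

>>> drive_tool:
  steps:
    - [[-0.09, 0, -0.08], 0]
    - [[-0.09, 0, -0.08], 0]
    - [[-0.09, 0, -0.08], 0]
    - [[0, 0, 0], 0]

```text
time_s: 15.02
ee_pos: [446.1, 58.3, 160.4]
ee_rot: [-0.0, 0.695, 0.719, -0.0]
contact_force: [0.4, 0.9, -2.5]
width: 50.1
```

>>> drive_tool:
  steps:
    - [[-0.09, 0, -0.08], 0]
    - [[-0.09, 0, -0.08], 0]
    - [[-0.09, 0, -0.08], 0]
    - [[0, 0, 0], 0]

```text
time_s: 15.52
ee_pos: [446.6, 54.9, 163.3]
ee_rot: [0.001, 0.695, 0.719, -0.0]
contact_force: [-1.2, -1.9, -2.3]
width: 49.9
```

```bash
python3 -c "
from h import *
from station import *
need([444.3,73,150],1.95)
for n in('side',): cv2.imwrite(f'pics/{n}8.png',cv2.resize(capture(n)[140:220,150:210][:,:,::-1],None,fx=8,fy=7,interpolation=cv2.INTER_CUBIC))
need([444.3,73,150],1.95)
"
```

```text
t 15.53 pos [446.6  54.9 163.3] yAng 1.89 shift cm [ 1.81 -0.17  1.33] spin -0.001 F [-1.2  -1.9  -2.27] w 49.9 tilt [-1.2e-03  4.0e-04 -1.0e+00]
t 15.57 pos [446.6  55.  163.3] yAng 1.88 shift cm [ 1.81 -0.17  1.33] spin -0.001 F [-0.89 -1.42 -2.05] w 49.8 tilt [-1.e-03  4.e-04 -1.e+00]
```

View pics/side8.png

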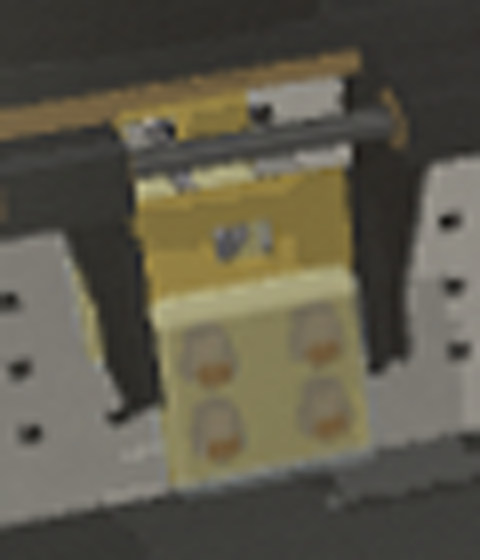

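Fz and Fy have gone to about -2 and -1.5 N, so the hole's lower edge is touching the underside of the tip (I'm a little high). The wire tip also sits to the left in the hole, at about (230,240). I'll correct by going slightly down and to -x.

>>> drive_tool:
  steps:
    - [[0, -0.08, 0.04], 0]
    - [[0, -0.07, 0.03], 0]
    - [[0, 0, 0], 0]

```text
time_s: 15.95
ee_pos: [445.1, 55.5, 162.5]
ee_rot: [0.0, 0.695, 0.719, 0.0]
contact_force: [0.5, -2.6, -2.3]
width: 49.9
```

```bash
python3 -c "
from h import *
from station import *
need([444.3,73,150],1.95)
capture('side')
need([444.3,73,150],1.95)
"
```

```text
t 15.95 pos [445.1  55.5 162.5] yAng 1.89 shift cm [ 1.76 -0.02  1.25] spin -0.001 F [ 0.52 -2.59 -2.27] w 49.9 tilt [-1.e-04  6.e-04 -1.e+00]
t 16.0 pos [445.1  55.5 162.5] yAng 1.89 shift cm [ 1.75 -0.02  1.25] spin -0.001 F [ 0.18 -2.68 -0.97] w 50.0 tilt [-1.e-04  5.e-04 -1.e+00]
```

>>> drive_tool:
  steps:
    - [[-0.08, 0, 0], 0]
    - [[0, 0, 0], 0]

```text
time_s: 16.25
ee_pos: [444.8, 54.8, 162.3]
ee_rot: [-0.0, 0.695, 0.719, -0.0]
contact_force: [0.0, -2.0, 0.1]
width: 49.8
```

```bash
python3 -c "
from h import *
from station import *
need([444.3,73,150],1.95)
capture('side')
need([444.3,73,150],1.95)
"
```

```text
t 16.25 pos [444.8  54.8 162.3] yAng 1.89 shift cm [1.82 0.01 1.23] spin -0.001 F [ 0.04 -2.04  0.09] w 49.8 tilt [ 2.e-04 -3.e-04 -1.e+00]
t 16.3 pos [444.8  54.8 162.4] yAng 1.89 shift cm [1.82 0.01 1.24] spin -0.001 F [ 1.01 -0.9   0.02] w 49.9 tilt [ 2.e-04 -2.e-04 -1.e+00]
```

```bash
python3 -c "
from h import *
from station import *
for n in('side',): cv2.imwrite(f'pics/{n}9.png',cv2.resize(capture(n)[135:225,145:215][:,:,::-1],None,fx=8,fy=6.6,interpolation=cv2.INTER_CUBIC))
need([444.3,73,150],1.95)
"
```

```text
t 16.35 pos [444.8  54.8 162.3] yAng 1.89 shift cm [1.82 0.01 1.23] spin -0.001 F [ 0.59 -0.44 -0.33] w 49.6 tilt [ 1.e-04 -3.e-04 -1.e+00]
```

View pics/side9.png

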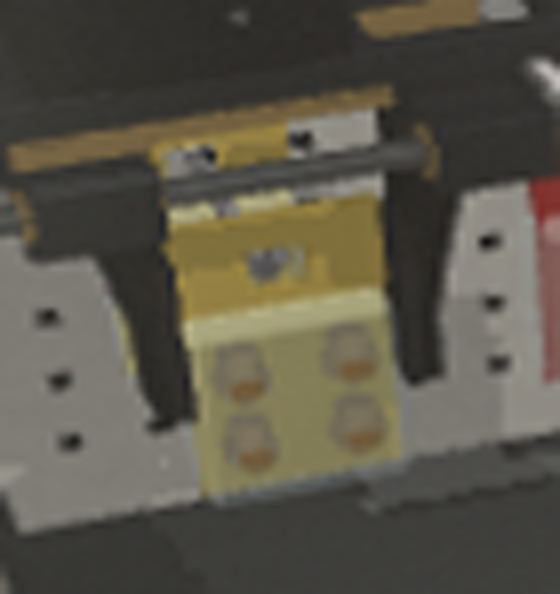

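The forces have settled to roughly zero, so the hole is free again. I'll continue up the slope in small steps.

>>> drive_tool:
  steps:
    - [[-0.09, 0, -0.08], 0]
    - [[0, 0, 0], 0]
    - [[0, 0, 0], 0]

```text
time_s: 16.73
ee_pos: [444.9, 53.8, 163.1]
ee_rot: [-0.0, 0.695, 0.719, -0.0]
contact_force: [-0.4, -0.2, -0.5]
width: 50.4
```

>>> drive_tool:
  steps:
    - [[-0.09, 0, -0.08], 0]
    - [[0, 0, 0], 0]
    - [[0, 0, 0], 0]

```text
time_s: 17.1
ee_pos: [445.0, 52.9, 164.0]
ee_rot: [0.0, 0.695, 0.719, -0.0]
contact_force: [-0.9, -0.7, -1.1]
width: 49.9
```

>>> drive_tool:
  steps:
    - [[-0.09, 0, -0.08], 0]
    - [[0, 0, 0], 0]
    - [[0, 0, 0], 0]

```text
time_s: 17.48
ee_pos: [445.0, 52.0, 164.8]
ee_rot: [0.0, 0.695, 0.719, -0.0]
contact_force: [-0.6, -0.0, -0.7]
width: 49.8
```

>>> drive_tool:
  steps:
    - [[-0.09, 0, -0.08], 0]
    - [[-0.09, 0, -0.08], 0]
    - [[0, 0, 0], 0]

```text
time_s: 17.85
ee_pos: [445.2, 50.1, 166.5]
ee_rot: [0.0, 0.695, 0.719, 0.0]
contact_force: [-0.4, -0.5, -0.7]
width: 49.6
```

>>> drive_tool:
  steps:
    - [[-0.09, 0, -0.08], 0]
    - [[-0.09, 0, -0.08], 0]
    - [[0, 0, 0], 0]

```text
time_s: 18.23
ee_pos: [445.2, 48.3, 168.0]
ee_rot: [0.0, 0.695, 0.719, 0.0]
contact_force: [1.4, -0.2, -0.4]
width: 50.0
```

>>> drive_tool:
  steps:
    - [[-0.09, 0, -0.08], 0]
    - [[-0.09, 0, -0.08], 0]
    - [[0, 0, 0], 0]

```text
time_s: 18.6
ee_pos: [445.2, 46.5, 169.6]
ee_rot: [0.0, 0.695, 0.719, 0.0]
contact_force: [0.2, -0.4, -1.3]
width: 49.7
```

>>> drive_tool:
  steps:
    - [[-0.09, 0, -0.08], 0]
    - [[-0.09, 0, -0.08], 0]
    - [[0, 0, 0], 0]

```text
time_s: 18.98
ee_pos: [445.3, 44.7, 171.2]
ee_rot: [0.0, 0.695, 0.719, 0.0]
contact_force: [0.3, -0.6, 0.1]
width: 49.7
```

```bash
python3 -c "
from h import *
from station import *
for n in('side','top'): cv2.imwrite(f'pics/{n}10.png',cv2.resize(capture(n)[135:250,145:245][:,:,::-1],None,fx=6,fy=5,interpolation=cv2.INTER_CUBIC))
need([444.3,73,150],1.95)
"
```

```text
t 19.07 pos [445.3  44.8 171.2] yAng 1.89 shift cm [ 2.83 -0.    2.12] spin -0.001 F [-0.35 -0.27 -0.67] w 50.4 tilt [-0.e+00  1.e-04 -1.e+00]
```

View pics/side10.png

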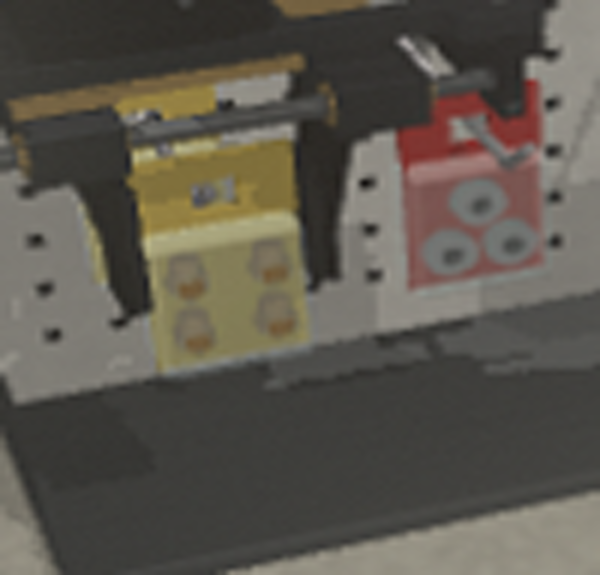

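The hole is almost at the tip end and there is no force. I'll continue up and out until it's well clear.

>>> drive_tool:
  steps:
    - [[-0.1, 0, -0.09], 0]
    - [[-0.1, 0, -0.09], 0]
    - [[-0.1, 0, -0.09], 0]
    - [[-0.1, 0, -0.09], 0]
    - [[-0.1, 0, -0.09], 0]
    - [[0, 0, 0], 0]

```text
time_s: 19.82
ee_pos: [445.5, 39.7, 175.8]
ee_rot: [0.0, 0.695, 0.719, 0.0]
contact_force: [-0.4, -0.5, 0.1]
width: 49.8
```

>>> drive_tool:
  steps:
    - [[-0.15, 0, -0.14], 0]
    - [[-0.15, 0, -0.14], 0]
    - [[-0.15, 0, -0.14], 0]
    - [[-0.15, 0, -0.14], 0]
    - [[-0.15, 0, -0.14], 0]
    - [[-0.15, 0, -0.14], 0]
    - [[0, 0, 0], 0]

```text
time_s: 20.7
ee_pos: [445.8, 30.7, 184.2]
ee_rot: [0.0, 0.695, 0.719, 0.0]
contact_force: [0.4, -0.3, -1.1]
width: 50.1
```

```bash
python3 -c "
from h import *
from station import *
for n in('side','top'): cv2.imwrite(f'pics/{n}11.png',cv2.resize(capture(n)[115:265,135:255][:,:,::-1],None,fx=5,fy=4,interpolation=cv2.INTER_CUBIC))
need([444.3,73,150],1.95)
"
```

```text
t 20.8 pos [445.7  30.8 184. ] yAng 1.89 shift cm [4.22 0.   3.4 ] spin -0.001 F [ 0.54 -0.83 -1.26] w 50.0 tilt [ 0. -0. -1.]
```

View pics/side11.png

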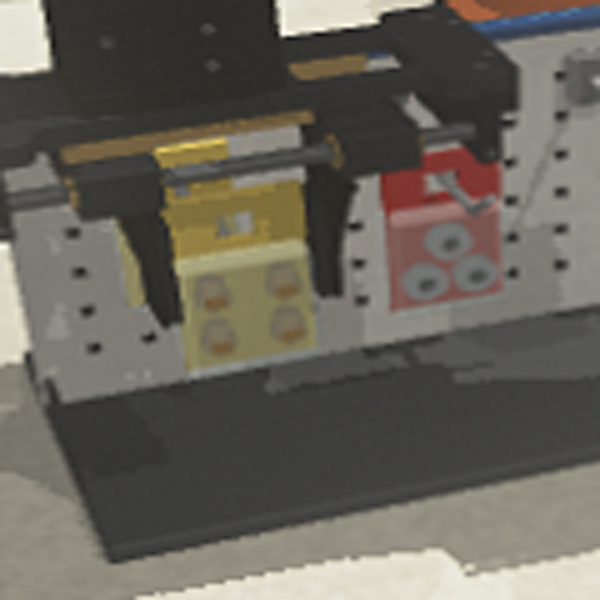

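View pics/top11.png

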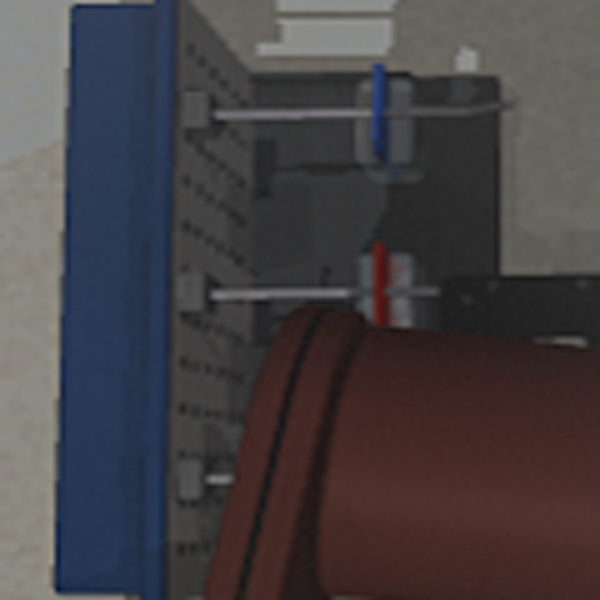

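The pack is clear of the peg and the other packs are in place. While it carries on outward I'll refine the tray's position with both views.

Run:
```python
from h import *
np.set_printoptions(suppress=True,precision=1)
sp=np.array([(62,82),(655,47),(712,290),(78,325)])/8+[225,270]-.5
tp=[(290,215.1),(305.2,164.4),(331.9,172.5),(316.7,223.1)]
w=onz("side",sp,25);print(w,w.mean(0),np.linalg.norm(w-np.roll(w,1,0),axis=1))
t=tri(sp,tp);print(t,t.mean(0))
for q in(w,onz("top",tp,25)):
    d=(q[1]+q[2]-q[0]-q[3])/2;d/=np.linalg.norm(d);print("ang",np.degrees(np.arctan2(d[1],d[0])),"pocket",q.mean(0)-45*d)
```

```text
[[ 496.9  -81.2   25. ]
 [ 628.5 -120.1   25. ]
 [ 606.5 -189.2   25. ]
 [ 476.9 -149.1   25. ]] [ 552.2 -134.9   25. ] [ 70.8 137.2  72.6 135.7]
[[ 494.8  -81.1   25.3    4.1]
 [ 626.4 -120.    25.2    3.7]
 [ 605.6 -189.    24.8    1.9]
 [ 475.2 -149.1   25.3    3.3]] [ 550.5 -134.8   25.2    3.3]
ang -16.82449567054304 pocket [ 509.1 -121.9   25. ]
ang -16.6423257833894 pocket [ 505.8 -121.4   25. ]
```

>>> drive_tool:
  steps:
    - [[-0.5, 0, 0], 0]
    - [[-0.8, 0, 0], 0]
    - [[-0.8, 0, 0], 0]
    - [[-0.8, 0, 0], 0]
    - [[-0.8, 0, 0], 0]
    - [[-0.8, 0, 0], 0]
    - [[-0.5, 0, 0], 0]
    - [[0, 0, 0], 0]

```text
time_s: 21.8
ee_pos: [447.4, -19.5, 184.1]
ee_rot: [0.0, 0.696, 0.718, 0.0]
contact_force: [0.2, 0.1, -0.1]
width: 49.8
```

```bash
python3 -c "
from h import *
from station import *
for n in('side','top'): cv2.imwrite(f'pics/{n}12.png',cv2.resize(capture(n)[115:265,135:255][:,:,::-1],None,fx=5,fy=4,interpolation=cv2.INTER_CUBIC))
need([505.7,-121,184],-16.2)
"
```

```text
t 21.9 pos [447.3 -19.1 184. ] yAng 1.88 shift cm [-10.38   5.5   -0.  ] spin 0.316 F [ 1.22 -0.04  0.01] w 50.0 tilt [ 1.e-04 -1.e-04 -1.e+00]
```

View pics/side12.png

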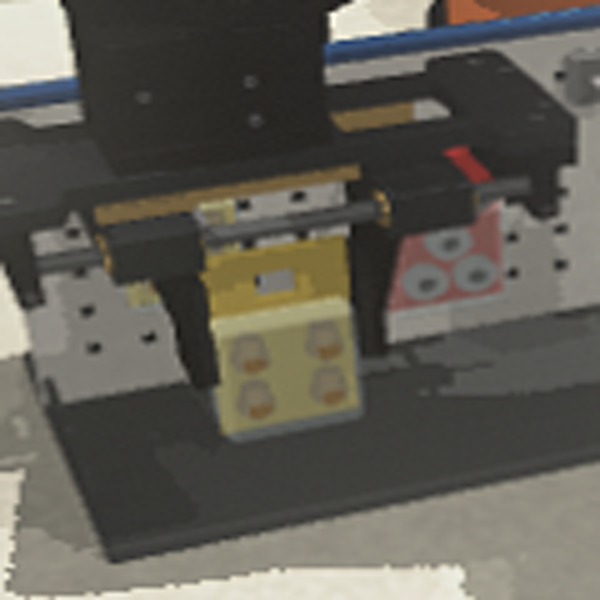

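View pics/top12.png

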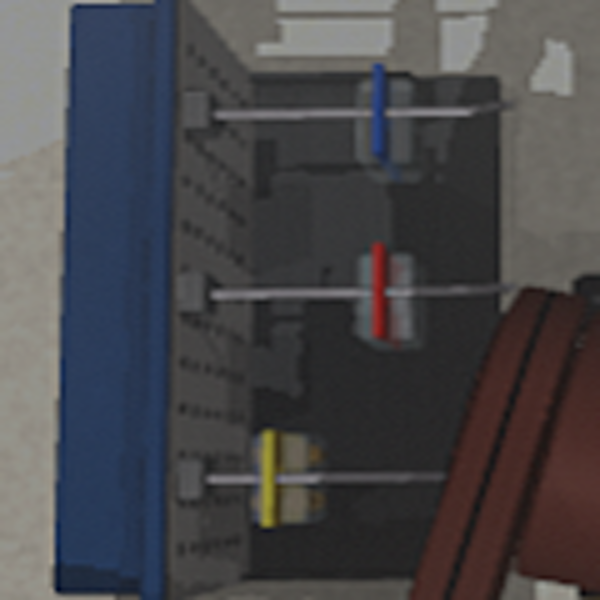

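The pack is off the peg, upright in the grip, and the rear yellow pack still hangs at top-view (267,477). The two views give a pocket at about (507,-122) with the tray at -16.7°, so the jaw axis must go to 73.3°. I'll spin now.

>>> drive_tool:
  steps:
    - [[-0.3, 0, 0], -0.155]
    - [[0, 0, 0], -0.156]
    - [[0, 0, 0], -0.156]
    - [[0, 0, 0], -0.156]
    - [[0, 0, 0], -0.156]
    - [[0, 0, 0], -0.156]
    - [[0, 0, 0], -0.156]
    - [[0, 0, 0], -0.155]

```text
time_s: 22.9
ee_pos: [447.4, -21.8, 184.0]
ee_rot: [-0.0, 0.143, 0.99, 0.0]
contact_force: [0.1, 0.1, 0.2]
width: 49.9
```

```bash
python3 -c "
from h import *
need([507.3,-121.7,150],73.3);print(st()[0]['joints'])
"
```

```text
t 22.9 pos [447.4 -21.8 184. ] yAng 73.61 shift cm [-8.56 -7.89  3.4 ] spin 0.005 F [0.06 0.11 0.22] w 49.9 tilt [ 1.e-04  1.e-04 -1.e+00]
[-2.25151409e-01 -1.65388788e-01  2.03124573e+00  1.01039378e-04
  1.27579692e+00 -1.50986643e+00]
```

>>> drive_tool:
  steps:
    - [[-0.8, -0.75, 0], 0.005]
    - [[-1.3, -1.2, 0.4], 0]
    - [[-1.5, -1.4, 0.6], 0]
    - [[-1.5, -1.4, 0.6], 0]
    - [[-1.5, -1.4, 0.6], 0]
    - [[-1.2, -1.1, 0.6], 0]
    - [[-0.76, -0.64, 0.6], 0]
    - [[0, 0, 0], 0]

```text
time_s: 23.9
ee_pos: [506.1, -123.0, 149.2]
ee_rot: [-0.001, 0.148, 0.989, 0.0]
contact_force: [0.7, 0.5, -0.5]
width: 49.7
```

>>> drive_tool:
  steps:
    - [[0, 0, 1.0], 0]
    - [[0, 0, 1.0], 0]
    - [[0, 0, 1.0], 0]
    - [[0, 0, 1.0], 0]
    - [[0, 0, 0.8], 0]
    - [[0, 0, 0], 0]

```text
time_s: 24.65
ee_pos: [505.7, -122.3, 101.1]
ee_rot: [-0.001, 0.148, 0.989, 0.0]
contact_force: [0.2, 0.5, -0.2]
width: 49.9
```

```bash
python3 -c "
from h import *
from station import *
need([507.3,-121.7,55],73.3)
for n,x0,y0 in(('side',190,210),('top',270,140)): cv2.imwrite(f'pics/{n}13.png',cv2.resize(capture(n)[y0:y0+130,x0:x0+140][:,:,::-1],None,fx=5,fy=4.5,interpolation=cv2.INTER_CUBIC))
"
```

```text
t 24.65 pos [ 505.7 -122.3  101.1] yAng 73.0 shift cm [-0.14  0.11  4.61] spin -0.005 F [ 0.23  0.45 -0.21] w 49.9 tilt [ 1.7e-03  2.0e-04 -1.0e+00]
```

View pics/side13.png

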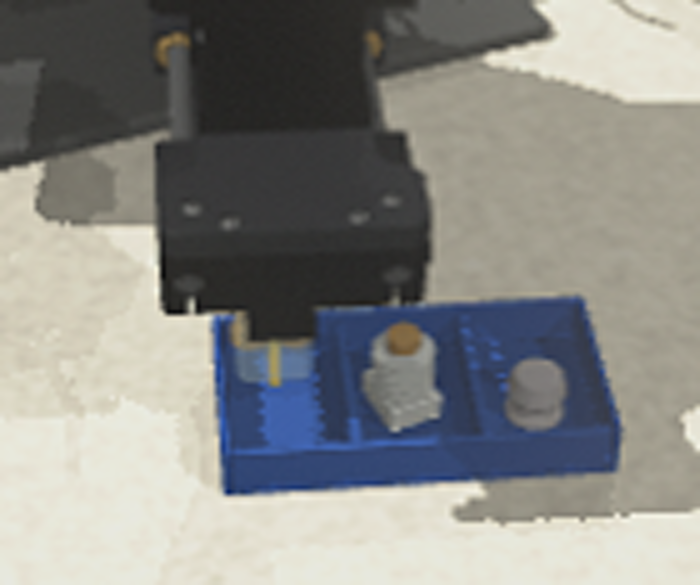

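View pics/top13.png

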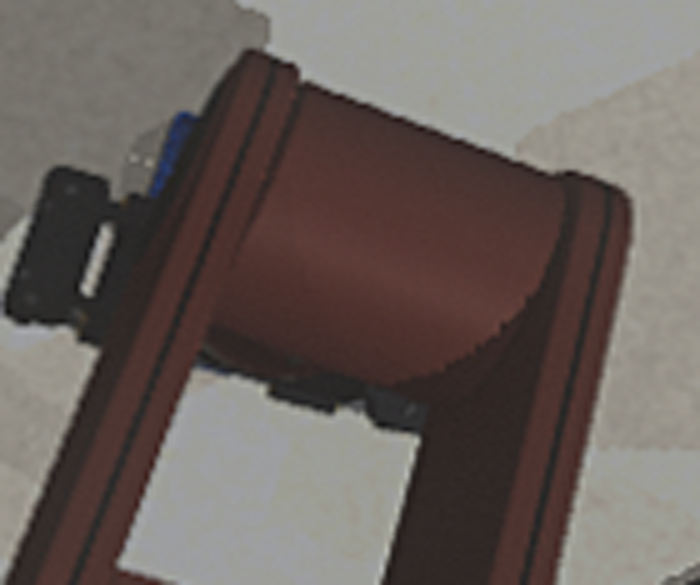

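Run:
```python
from h import *
np.set_printoptions(suppress=True,precision=1)
s,R=st();p=s["ee_pos"]
def disp(P):return (proj("side",P)+.5-[190,210])*[5,4.5]
for z in(45,49,53):
  print(z,disp([p+R@np.array([a,b,0])+np.array([0,0,z-p[2]]) for b in(-25,25) for a in(-13,0,13)]).round(0).tolist())
print("R",R[:,0],R[:,1])
# visible edges -> world at z=49
px=np.array([(237,380),(275,384),(313,379)])/[5,4.5]+[190,210]-.5
for z in(47,49,51):
  q=onz("side",px,z);print(z,q.tolist(),((q-p)@R)[:,:2])
# tray inner pocket edges in current side picture at z=25: left rim outer edge, divider centre at mid
```

```text
45 [[321.0, 394.0], [282.0, 396.0], [244.0, 398.0], [310.0, 298.0], [273.0, 300.0], [237.0, 301.0]]
49 [[321.0, 387.0], [282.0, 389.0], [244.0, 390.0], [310.0, 291.0], [273.0, 292.0], [237.0, 294.0]]
53 [[321.0, 379.0], [282.0, 381.0], [243.0, 383.0], [310.0, 284.0], [273.0, 285.0], [237.0, 287.0]]
R [-1.   0.3 -0. ] [ 0.3  1.  -0. ]
47 [[486.8824223395029, -135.4290408731643, 47.0], [498.17773892085563, -141.8696889395825, 47.0], [511.0440574584786, -144.13883089598244, 47.0]] [[ 14.9 -17.9]
 [  2.2 -20.8]
 [-10.7 -19.2]]
49 [[486.30008463110767, -137.14616195178644, 49.0], [497.55307642267667, -143.56267620367015, 49.0], [510.3711834539223, -145.8233154363436, 49.0]] [[ 15.  -19.7]
 [  2.3 -22.6]
 [-10.6 -21. ]]
51 [[485.71774692271254, -138.86328303040852, 51.0], [496.9284139244977, -145.25566346775776, 51.0], [509.69830944936587, -147.5077999767048, 51.0]] [[ 15.  -21.5]
 [  2.4 -24.4]
 [-10.4 -22.8]]
```

In the side view the pack hangs over the empty pocket. Its centre is about 2 mm toward the tray's -x side of the TCP, and the pocket centre lies about 4–5 mm toward +x. I'll correct that and go lower.

>>> drive_tool:
  steps:
    - [[-0.22, 0.06, 0.2], -0.005]
    - [[-0.22, 0.06, 0.4], 0]
    - [[0, 0, 0.7], 0]
    - [[0, 0, 0.5], 0]
    - [[0, 0, 0.2], 0]
    - [[0, 0, 0], 0]

```text
time_s: 25.5
ee_pos: [510.7, -122.7, 81.8]
ee_rot: [-0.0, 0.145, 0.989, 0.0]
contact_force: [0.1, -0.2, -0.8]
width: 49.7
```

```bash
python3 -c "
from h import *
from station import *
need([507.3,-121.7,55],73.3)
for n,x0,y0 in(('side',210,220),): cv2.imwrite(f'pics/{n}14.png',cv2.resize(capture(n)[y0:y0+110,x0:x0+120][:,:,::-1],None,fx=6,fy=5.4,interpolation=cv2.INTER_CUBIC))
"
```

```text
t 25.5 pos [ 510.7 -122.7   81.8] yAng 73.28 shift cm [ 0.35 -0.    2.68] spin -0.0 F [ 0.11 -0.16 -0.83] w 49.7 tilt [ 5.e-04  0.e+00 -1.e+00]
```

View pics/side14.png

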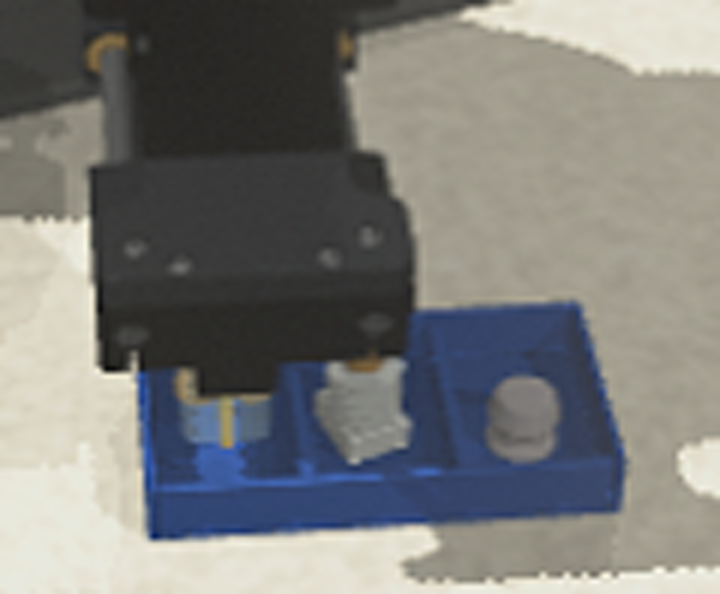

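Run:
```python
from h import *
np.set_printoptions(suppress=True,precision=1)
s,R=st();p=s["ee_pos"]
px=np.array([(183,443),(227,447),(271,440)])/[6,5.4]+[210,220]-.5
tx=np.array([.958,-.287,0]);ty=np.array([.287,.958,0])
for pk in([509.1,-121.9,0],):
  for z in(30,32):
    q=onz("side",px,z)-np.array(pk);print(z,"rel pocket tx",q@tx,"ty",q@ty)
print("TCP rel pocket",(p-pk)@tx,(p-pk)@ty)
# rim/divider now in the picture at z=25: left outer top corner (near) and divider
r=np.array([(148,490),(303,480),(140,370)])/[6,5.4]+[210,220]-.5
q=onz("side",r,25)-np.array(pk);print("rim tx",q@tx,"ty",q@ty)
```

```text
30 rel pocket tx [-12.5  -0.1  12.7] ty [-21.5 -24.1 -22.2]
32 rel pocket tx [-12.5  -0.2  12.5] ty [-23.3 -25.8 -23.9]
TCP rel pocket 1.875547643451561 -0.2938314494008761
rim tx [-23.2  20.7 -23.2] ty [-35.6 -34.8  15.1]
```

The side view has the pack centred in the pocket (offset about -0.1 mm in x, 0 in y), with its underside about 50 mm below the TCP. I'll lower it and feel for the floor.

>>> drive_tool:
  steps:
    - [[0, 0, 0.4], 0]
    - [[0, 0, 0.5], 0]
    - [[0, 0, 0.5], 0]
    - [[0, 0, 0.4], 0]
    - [[0, 0, 0.3], 0]
    - [[0, 0, 0.1], 0]
    - [[0, 0, 0], 0]

```text
time_s: 26.42
ee_pos: [510.9, -122.7, 60.0]
ee_rot: [-0.0, 0.145, 0.989, -0.0]
contact_force: [-0.5, 1.3, -0.2]
width: 49.7
```

>>> drive_tool:
  steps:
    - [[0, 0, 0.1], 0]
    - [[0, 0, 0.1], 0]
    - [[0, 0, 0], 0]

```text
time_s: 26.8
ee_pos: [510.8, -122.7, 58.0]
ee_rot: [-0.0, 0.145, 0.989, 0.0]
contact_force: [0.5, -0.7, -0.5]
width: 49.8
```

>>> drive_tool:
  steps:
    - [[0, 0, 0.1], 0]
    - [[0, 0, 0], 0]

```text
time_s: 27.05
ee_pos: [510.8, -122.7, 56.9]
ee_rot: [-0.0, 0.145, 0.989, 0.0]
contact_force: [0.6, -0.3, -0.9]
width: 50.2
```

>>> drive_tool:
  steps:
    - [[0, 0, 0.05], 0]
    - [[0, 0, 0.05], 0]
    - [[0, 0, 0], 0]

```text
time_s: 27.42
ee_pos: [510.8, -122.7, 56.0]
ee_rot: [-0.0, 0.145, 0.989, 0.0]
contact_force: [-0.1, 0.0, -0.8]
width: 50.0
```

>>> drive_tool:
  steps:
    - [[0, 0, 0.05], 0]
    - [[0, 0, 0], 0]

```text
time_s: 27.68
ee_pos: [510.8, -122.7, 55.5]
ee_rot: [-0.0, 0.145, 0.989, -0.0]
contact_force: [1.0, 0.0, -0.4]
width: 49.6
```

>>> drive_tool:
  steps:
    - [[0, 0, 0.05], 0]
    - [[0, 0, 0], 0]

```text
time_s: 27.92
ee_pos: [510.9, -122.8, 55.3]
ee_rot: [0.0, 0.145, 0.989, -0.0]
contact_force: [-1.1, 0.1, 2.9]
width: 49.7
```

>>> drive_tool:
  steps:
    - [[0, 0, 0.05], 0]
    - [[0, 0, 0], 0]

```text
time_s: 28.18
ee_pos: [511.0, -122.8, 55.3]
ee_rot: [-0.0, 0.145, 0.989, -0.0]
contact_force: [-2.1, 2.2, 7.5]
width: 50.0
```

The floor was felt at TCP z≈55.3, which matches the expected offset, so the pack has not slipped. I'll ease the press off and look before opening.

>>> drive_tool:
  steps:
    - [[0, 0, -0.06], 0]
    - [[0, 0, 0], 0]
    - [[0, 0, 0], 0]

```text
time_s: 28.55
ee_pos: [511.0, -122.8, 55.3]
ee_rot: [0.0, 0.145, 0.989, -0.0]
contact_force: [-1.3, 0.1, 3.6]
width: 50.1
```

```bash
python3 -c "
from h import *
from station import *
need([507.3,-121.7,55],73.3)
for n,x0,y0 in(('side',210,220),): cv2.imwrite(f'pics/{n}15.png',cv2.resize(capture(n)[y0:y0+110,x0:x0+120][:,:,::-1],None,fx=6,fy=5.4,interpolation=cv2.INTER_CUBIC))
need([507.3,-121.7,55],73.3)
"
```

```text
t 28.55 pos [ 511.  -122.8   55.3] yAng 73.28 shift cm [ 0.38 -0.    0.03] spin -0.0 F [-1.31  0.09  3.6 ] w 50.1 tilt [-3.e-04 -0.e+00 -1.e+00]
t 28.6 pos [ 511.  -122.8   55.3] yAng 73.28 shift cm [ 0.38 -0.    0.03] spin -0.0 F [-1.18  0.12  3.6 ] w 49.9 tilt [-3.e-04 -0.e+00 -1.e+00]
```

View pics/side15.png

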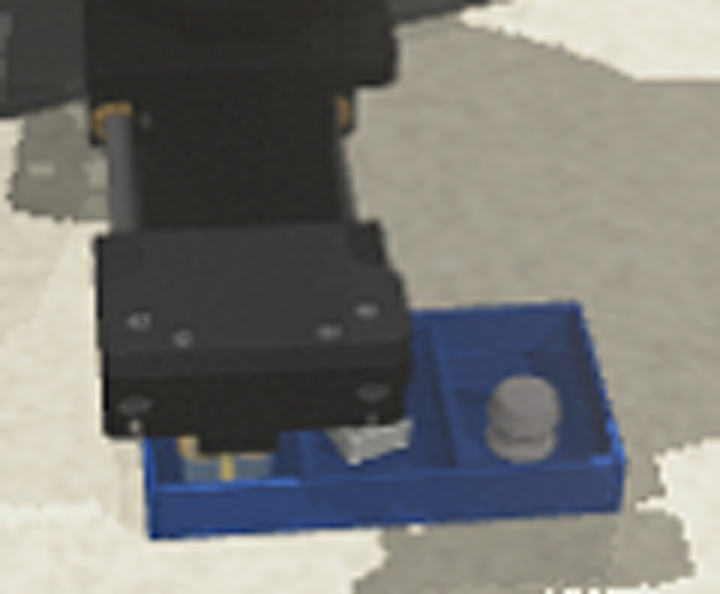

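The pack is inside the pocket walls, with its bottom around (225,470). I'll ease off a bit more, then open.

>>> drive_tool:
  steps:
    - [[0, 0, -0.04], 0]
    - [[0, 0, 0], 0]
    - [[0, 0, 0], 0]

```text
time_s: 28.98
ee_pos: [510.7, -122.7, 55.3]
ee_rot: [-0.0, 0.145, 0.989, 0.0]
contact_force: [0.0, 0.9, 0.6]
width: 50.2
```

>>> drive_tool:
  steps:
    - [[0, 0, 0], 0]
    - [[0, 0, 0], 0]
    - [[0, 0, 0], 0]
    - [[0, 0, 0], 0]
    - [[0, 0, 0], 0]
    - [[0, 0, 0], 0]
  jaw: 80

```text
time_s: 29.72
ee_pos: [510.9, -122.8, 55.6]
ee_rot: [0.0, 0.145, 0.989, -0.0]
contact_force: [-0.6, 0.5, -0.4]
width: 69.3
```

```bash
python3 -c "
from h import *
from station import *
for n,x0,y0 in(('side',210,220),): cv2.imwrite(f'pics/{n}16.png',cv2.resize(capture(n)[y0:y0+110,x0:x0+120][:,:,::-1],None,fx=6,fy=5.4,interpolation=cv2.INTER_CUBIC))
need([507.3,-121.7,55],73.3)
"
```

```text
t 29.77 pos [ 510.8 -122.7   55.6] yAng 73.28 shift cm [ 0.37 -0.    0.06] spin -0.0 F [-0.63  0.22 -0.24] w 69.7 tilt [-0. -0. -1.]
```

View pics/side16.png

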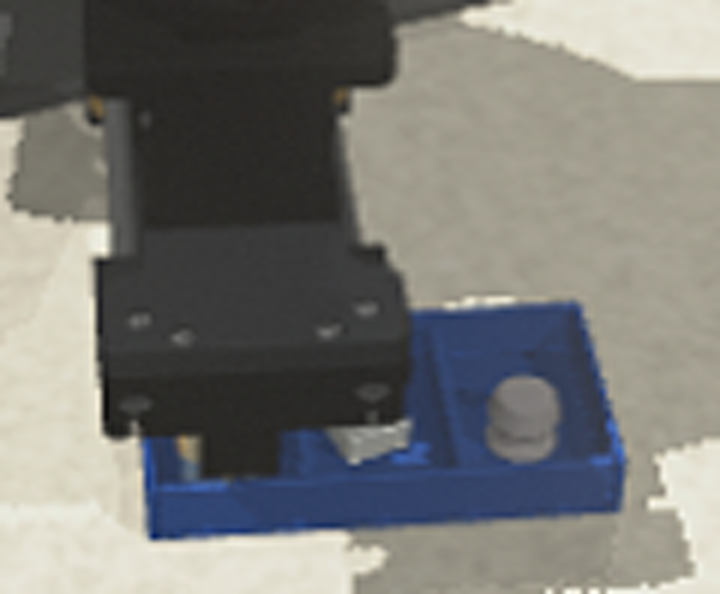

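The jaws are open at 69.7 mm and clear of the pack. I'll lift straight up, slowly at first.

>>> drive_tool:
  steps:
    - [[0, 0, -0.3], 0]
    - [[0, 0, -0.6], 0]
    - [[0, 0, -1.0], 0]
    - [[0, 0, -1.5], 0]
    - [[0, 0, -2.0], 0]
    - [[0, 0, -2.5], 0]
    - [[0, 0, -2.5], 0]
    - [[0, 0, -2.5], 0]

```text
time_s: 30.78
ee_pos: [511.0, -122.8, 186.6]
ee_rot: [0.001, 0.145, 0.989, -0.0]
contact_force: [0.5, -0.1, -0.3]
width: 69.1
```

>>> drive_tool:
  steps:
    - [[2, -2, -2], 0]
    - [[3, -3, -2], 0]
    - [[3, -3, 0], 0]
    - [[3, -3, 0], 0]
    - [[3, -3, 0], 0]
    - [[2, -2, 0], 0]
    - [[0, 0, 0], 0]

```text
time_s: 31.65
ee_pos: [310.7, -230.8, 225.7]
ee_rot: [0.001, 0.147, 0.989, -0.001]
contact_force: [0.3, -0.9, -0.3]
width: 69.7
```

```bash
python3 -c "
from h import *
from station import *
for n,x0,y0 in(('side',120,100),('top',140,110)): cv2.imwrite(f'pics/{n}17.png',cv2.resize(capture(n)[y0:y0+230,x0:x0+220][:,:,::-1],None,fx=3,fy=2.6,interpolation=cv2.INTER_CUBIC))
need([507.3,-121.7,55],73.3)
"
```

```text
t 31.75 pos [ 312.  -230.1  225.4] yAng 73.23 shift cm [-15.54  16.02  17.06] spin -0.001 F [-0.23  0.58  0.55] w 69.2 tilt [-1.8e-03 -5.0e-04 -1.0e+00]
```

View pics/side17.png

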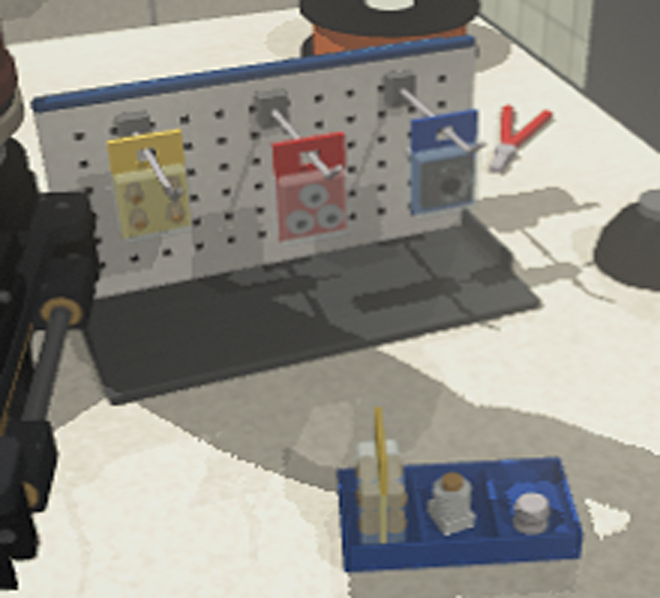

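View pics/top17.png

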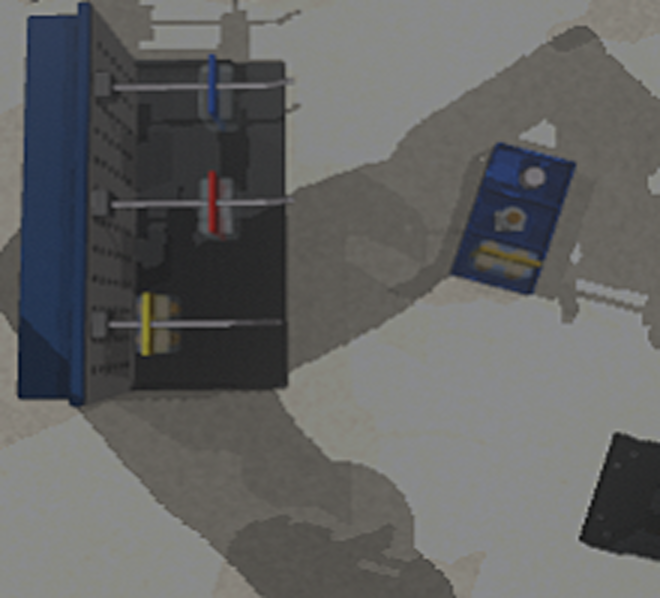

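Both views show the pack standing upright in the end pocket, at side (380,480) and top (508,260). The hot end and pulley are in their pockets, all three other packs still hang, and the robot is clear. Handing in.

```bash
python3 -c "
from station import *
print(job_done(), sense()['time_s'])"
```

```text
the job is handed in; nothing more can be done
the job is handed in; nothing more can be done
```

The front nozzle pack is off its peg and standing upright in the empty pocket of the blue tray, released. I handed the job in at about 32 s on the robot clock.

- **Taking it off:** I gripped the box sides with 14 N and lifted 4 mm to centre the hole on the wire. I eased it out until I felt the bend at about 2 N, then followed the 42° tip over and off. The wrist readings while the hole was on the wire peaked at about 3.5 N. They were sampled only at the end of each move call, so a brief higher peak in between can't be ruled out.
- **Setting it down:** the pack touched the pocket floor where its height predicted, so it had not slipped in the grip. It briefly pressed on the floor with about 8 N. I eased that to about 1 N, opened the jaws and lifted clear.
- **Final check:** both cameras show the pack upright in the end pocket, and the hot end and pulley in their own pockets. The rear nozzle, bearing and fan packs are still hanging, and the robot is touching nothing.
- **Disagreements:** the two cameras differed by about 3 mm in x, so I used the side view for the grasp and for centring in the pocket. My visual estimate of the bend was about 3 mm off what I felt. Halfway up the tip, the hole's lower edge touched the wire at about 2–3.5 N. I moved slightly down, sideways and outward, and the contact cleared.

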